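# Lock a whetstone into its quick-release holder

## Robot

A 6-joint arm with a two-finger parallel gripper is mounted at the origin on a cart in front of the work surface, level with it; the furniture and walls round the work are solid. World frame = base frame: x ahead of the robot, y to its left, z up, the work surface at z = 0. Lengths are in mm, angles in degrees, forces in N, time in s.
With the tool pointing down it reaches from about 300 to 850 mm from the base axis. Payload 4.2 kg.
Tool frame: the origin (TCP) lies on the centre line of the jaws, within the pads' length; the fingertips stand 14 mm ahead of it and the grasp point (between the pads) lies 5 mm behind it; z points along the fingers, y is the line along which they close (so a half turn about z gives the same grasp; the last joint's range is limited). The gripper opens to 91 mm and grips with 3 to 60 N. Pads are 32 mm wide; open, the fingers measure 118 mm over their backs; the gripper's body (76 mm by 178 mm) begins 60 mm behind the grasp point.
Start: joints at [-67.838, 18.312, 89.639, -0, 72.044, -1.146], TCP at [227.516, -528.089, 227.976] pointing down, gripper open.
Joint ranges: [-177.97, 177.97], [-48.28, 115.42], [12.27, 149.76], [-77.06, 257.06], [2.81, 150.46], [-146.56, 146.56]. Speed limits (degrees/s): [147.25, 147.25, 180, 180, 180, 180].

## Interface

Orientations are given as [roll, pitch, yaw] about the fixed x, y, z axes, in that order (R = Rz(yaw) Ry(pitch) Rx(roll)).
In Python, from workcell import env gives the robot as it stands.
- The arm moves only by the tool arm_command, never from a script. Its argument "motion" is a list of rows, each an object with "offset": the shift along the tool's x, y, z in m, a list of three; "spin": the turn about the tool's z in rad. In form: [{"offset": [tx, ty, tz], "spin": spin}, ...]. A call has 1 to 5 rows; each row shifts and turns the commanded pose from where the row before left it, along the tool's axes as they then stand; what a row does not reach is not made up. A row lasts 1/8 s, in which the tool goes at most 62.5 mm and 10.7 degrees, less where a joint would pass 70% of its speed; a pose out of reach is approached as far as the arm can. A call with a gripper value outside its range is refused whole. "jaw" is the finger opening in m, from 0 to 0.0912, set as the call begins (left out, the last holds). The fingers move at their own pace and stop on an object; "newtons" is the grip in N (left out, the last holds). Time passes only in rows, so rows that do not move let the fingers close. It gives the time, the measured TCP pose, the force, the opening and the grip force at its end, in the units of the state.
- env.state(): the state, without advancing time (a new reading comes with each control period).
- env.grab_frame(name): name is "scene" or "top"; returns (picture, depth): 420x560x3 uint8, blue, green, red; 420x560 float32, mm along the optical axis (not along the pixel's ray), 0 where there is no reading.
- env.camera_model(name): a dict with "fx", "fy", "cx", "cy" (pixels), "eye" and "rotation" of the camera in the world. Camera axes: x right, y down, z forward; pixel columns grow to the right and rows downward; lengths in mm; the calibration is good to about 2 mm. A picture is of the moment at which its call begins. camera_model takes no time and is no camera call.
- env.job_done(): hands the job in; it is judged then, once.
Trained networks look in the newest picture that a camera, given by its name, has taken for a name from the list of things; names that differ only in an ending like _2 or _b are one class to them, and where a whole thing is asked for, a point or a joint stands for the part that bears it (a point fixed in the world has none). Each returns a list of dicts, best first, with "score" (0 to 1); they miss things now and then, are a little off and sometimes report something else, mostly with a low value. They report only what shows in the picture. A call takes as long as a camera call.
- env.boxes_of(camera, target): "bbox" ([left, top, right, bottom] in pixels, round what is visible of it).
- env.pinpoint(camera, target): "location" ([column, row] in pixels: a listed point, or the origin of a listed thing).
The state is a dict: "time_s": time; "qpos": joint angles; "qvel": joint speeds; "effort": joint torques, N m; "ee_pos": TCP position; "ee_rot": TCP orientation; "force": force on the tool from outside, world axes, zero at the start; "torque": the same for the moment, N m; "gripper_width": finger opening in mm; "gripper_force": force on a finger pad.
Only numpy, scipy, OpenCV 4.12 (cv2) and the standard library are available. Lean on these libraries where they do the work, as an engineer would, in place of code of your own. Each camera call takes 0.05 s, during which the arm holds its last target. There are 200 camera calls.

## Task

Get the whetstone holder ready for sharpening: slide its movable stop up until the stone sits snugly between the two stops, with no play. With the quick-release lever still open, tighten the round knurled nut until the lever would start to meet firm resistance about halfway over, when it stands upright; then swing the lever all the way over toward the stone to its closed stop, so that it locks. Leave the knife and everything else on the sideboard where they are.

Things in the scene. Friction and masses are not known exactly. Their poses are not given: they have to be found in the camera images.
- holder: Whetstone holder, fixed: steel bar 48 x 290 mm, top 40 mm above the sideboard. Origin on the sideboard under the bar's middle; y along the bar, from the fixed stop (its rubber face at y = -125 mm) to the slotted tail end; x across, away from the robot at yaw 0; z up. The stone lies on 2 mm rubber pads (tops z = 42 mm).
- whetstone: Two-layer grey and whitish whetstone 50 x 150 x 22 mm, about 0.36 kg, loose, lying lengthwise on the holder's pads, top at z = 64 mm. Origin at the middle of its underside, y along it. Fully home against the fixed stop its origin is at y = -50 mm in the holder's frame; at the start it may lie up to 8 mm short of that, toward the movable stop.
- jaw (a joint): Movable stop: grey block on the bar, 56 mm across, 41 to 58 mm above the sideboard, sliding along the holder's y. Value in m: 0 = snug against a stone fully home, to 0.042 = fully back. In the holder's frame its rubber face is at y = 25 mm + value, its flat back at 73 mm + value, nut and lever axes at 50 mm + value. Slides at about 2 N, 4 N when pushing the stone too; held fast once clamped.
- jaw_back (a point): Middle of the movable stop's back face, 50 mm above the sideboard. Push here, toward the stone (holder -y); the bar behind it is free.
- nut (a joint): Adjuster nut, value in rad: 0 = unscrewed, 6.28 = end; grows clockwise seen from above, which tightens (6 mm down a turn; turns easily while the lever is open, and stays). Starts too loose, 1.6 to 2.4. At 4.3 the lever begins to bite about upright (lever about 1.25) and is firm 0.3 rad later; at 2.4 only at about 2.0, below 1.8 never. Each rad more makes it bite about 0.35 rad earlier.
- nut_grip (a point): On the vertical axis of the nut, 13 mm above its underside. Knurled steel cylinder 36 mm in diameter, 22 mm high, on top of the movable stop; its top is 81 to 88 mm above the sideboard and the threaded skewer stands out of it up to z = 96 mm. Keep fingertips above 66 mm: the stone's top is at 64, the block's at 58 mm.
- lever (a joint): Quick-release cam lever, value in rad: 0 = open, lying back along the tail (holder +y), 0.2 rad above level; grows as it swings up and over; 1.37 = upright; 2.76 = closed stop, lying along the stone (holder -y), 0.2 rad above level. Moves freely until it bites; with the nut right it then takes about 6 N at the grip point up to 2.5, passes its dead centre at 2.70 and stays closed.
- lever_grip (a point): On the flat steel lever, 70 mm from its axle, mid-width and mid-thickness: 12 mm wide (along the holder's x), 9 mm thick, tip 88 mm from the axle. Pinch across the 12 mm width, fingers closing along the holder's x; the lever can turn between the fingers. Free room on its inner side: 26 mm to the block, 31 mm to stone and bar.
- lever_hinge (a point): On the lever's axle, in the lever's plane: 22 mm above the sideboard, at x = -62 mm in the holder's frame (the robot's side), y = 50 mm + jaw value. The axle runs across the bar (along x); the lever swings in the holder's y-z plane. Moves with the movable stop.
- knife: Bystander: kitchen knife lying on its side, 280 mm long, 13 mm thick, black handle; origin at the heel of the blade, underside, +x toward the tip.
- slip_stone: Bystander: small spare stone lying flat, 38 x 105 x 16 mm; origin under its middle.
- mug: Bystander: white mug with a blue pattern, 62 mm wide, 50 mm high; origin under its middle.
- timer: Bystander: round wind-up kitchen timer, 61 mm wide, 52 mm high; origin under its middle.
- garlic: Bystander: garlic bulb, about 58 mm; origin under its middle.
- lemon: Bystander: lemon, 78 x 55 x 56 mm; origin under its middle.
- jar: Bystander: jam jar with a lid, 62 mm wide, 82 mm high; origin under its middle.
- mill: Bystander: wooden pepper mill, 58 mm wide, 165 mm high; origin under its middle.
- flask: Bystander: black vacuum flask with a handle, 99 x 155 mm, 247 mm high; origin under its middle.
- books_1: Row of standing books, does not move: 0.46 to 0.66 m ahead of the robot, 0.07 to 0.42 m to its right, up to 285 mm high. Keep the arm clear of it on the way from its start.
- board: Grey chopping board leaning on the back wall, does not move: 285 mm wide, 358 mm high; origin under its middle, 0.70 m ahead of the robot.
- vase: Dark vase, does not move: 93 mm wide, 200 mm high; origin under its middle.

How it is judged:
By the outcome, as a careful person would: the job done as asked, in the order asked, and still so for the second after the job is handed in, with the robot touching nothing.
It also fails if it takes over 72 s, if anything falls off the work surface, if the arm or the gripper's body presses on something with over 40 N, if the wrist force passes 120 N, or if a joint passes its speed limit or range.

## Working session

There is one attempt and no reset: what is moved stays moved. The work goes in short steps, Python scripts to look and compute and a tool call to move; the robot and the scene stay as the last step left them, time stands still between calls to the robot, and variables do not carry over. Pictures are saved under pics/ and viewed, at most 10 in all, crops included, and the job is handed in when it is done.

Besides the shell and the picture viewer there is one more tool, called after "Emit:" as name([rows], argument=value, ...), one row to a line, values as JSON. arm_command: Moves the arm, as the interface text tells. Its arguments: {"type":"object","properties":{"motion":{"type":"array"},"jaw":{"type":"number"},"newtons":{"type":"number"}},"required":["motion"]}

```bash
mkdir -p pics
cat > h.py <<'E'
import numpy as np, cv2, json
from workcell import env
from scipy.spatial.transform import Rotation as R
def ray(cam,px):
    m=env.camera_model(cam); d=np.array([(px[0]-m['cx'])/m['fx'],(px[1]-m['cy'])/m['fy'],1.])
    return np.array(m['eye']),np.array(m['rotation'])@d
def at_z(cam,px,z):
    e,d=ray(cam,px); return e+d*(z-e[2])/d[2]
def at_depth(cam,px,dep):
    e,d=ray(cam,px); c,r=int(round(px[0])),int(round(px[1])); w=dep[max(r-1,0):r+2,max(c-1,0):c+2]; w=w[w>0]
    return e+d*np.median(w) if len(w) else None
def cloud(cam,dep):
    m=env.camera_model(cam); v,u=np.indices(dep.shape)
    P=np.dstack([(u-m['cx'])/m['fx']*dep,(v-m['cy'])/m['fy']*dep,dep])
    return P@np.array(m['rotation']).T+np.array(m['eye'])
def proj(cam,p):
    m=env.camera_model(cam); q=np.array(m['rotation']).T@(np.array(p)-np.array(m['eye'])); return [m['fx']*q[0]/q[2]+m['cx'],m['fy']*q[1]/q[2]+m['cy']]
E
python3 - <<'E'
from h import *
np.set_printoptions(precision=1,suppress=True)
for c in ("scene","top"):
    im,d=env.grab_frame(c); cv2.imwrite(f"pics/{c}0.png",im); np.save(f"{c}0.npy",d)
    m=env.camera_model(c); print(c,m['eye'],m['fx'],np.array(m['rotation']).round(2).tolist())
    for t in ("holder","whetstone","jaw_back","nut_grip","lever_grip","lever_hinge","knife"):
        for r in env.pinpoint(c,t)[:2]:
            print(t,round(r['score'],2),np.array(r['location']),at_depth(c,r['location'],d), at_z(c,r['location'],dict(jaw_back=50,nut_grip=77,whetstone=42,lever_grip=36,lever_hinge=22).get(t,0)))
print(env.state())
E
```

```text
scene [-544.6  619.2  626.4] 383.3808301477772 [-114.08, -0.39, -118.7]Traceback (most recent call last):
  File "<stdin>", line 8, in <module>
  File "h.py", line 8, in at_z
    e,d=ray(cam,px); return e+d*(z-e[2])/d[2]
                                         ~^^^
IndexError: invalid index to scalar variable.
```

View pics/scene0.png

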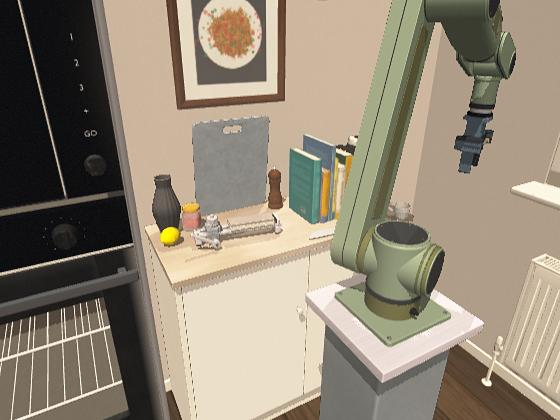

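The scene view shows the holder at about (235, 230), with its tail and nut at the left near (208, 228), the lemon at (170, 236), and the knife at about (320, 235). The camera's rotation is given as roll/pitch/yaw angles, so I'll fix the helper for that.

```bash
sed -i "s/np.array(m\['rotation'\])/R.from_euler('xyz',m['rotation'],degrees=True).as_matrix()/" h.py
python3 - <<'E'
from h import *
np.set_printoptions(precision=1,suppress=True)
for c in ("scene","top"):
    im,d=env.grab_frame(c); cv2.imwrite(f"pics/{c}0.png",im); np.save(f"{c}0.npy",d)
    m=env.camera_model(c); print(c,m)
    for t in ("holder","whetstone","jaw_back","nut_grip","lever_grip","lever_hinge","knife"):
        for r in env.pinpoint(c,t)[:2]:
            print(t,round(r['score'],2),np.array(r['location']),at_depth(c,r['location'],d), at_z(c,r['location'],dict(jaw_back=50,nut_grip=77,whetstone=42,lever_grip=36,lever_hinge=22).get(t,0)))
print(env.state())
E
```

```text
scene {'fx': 383.3808301477772, 'fy': 383.3808301477772, 'cx': 279.52053969691735, 'cy': 204.00525943750895, 'eye': array([-544.6,  619.2,  626.4]), 'rotation': array([-114.1,   -0.4, -118.7])}
holder 0.92 [238.6 235.9] [517.9 190.2  -1.1] [516.1 190.9   0. ]
holder 0.75 [394.2 214.5] [ 380.2 -380.2    9.4] [ 394.3 -395.4    0. ]
whetstone 0.89 [251.3 226.2] [478.7 160.   46.3] [486.4 156.5  42. ]
jaw_back 0.6 [203.3 226.7] [635.7 274.4   0.3] [542.  301.8  50. ]
nut_grip 0.6 [214.4 222.8] [512.2 273.4  70.8] [500.3 277.2  77. ]
lever_grip 0.49 [192.2 237. ] [472.9 358.7  60.5] [517.1 347.4  36. ]
lever_hinge 0.88 [214.4 241.9] [463.9 293.5  30.6] [478.5 288.7  22. ]
top {'fx': 423.63547958404575, 'fy': 423.63547958404575, 'cx': 274.4342081089948, 'cy': 210.2957913574013, 'eye': array([ 392.1,   16.3, 1344. ]), 'rotation': array([-173.5,   -0.9,  -90. ])}
whetstone 0.64 [223.1 220.4] [507.2 152.4  64.7] [509.3 154.8  42. ]
jaw_back 0.73 [176.1 215.3] [520.7 290.6  82.8] [524.  297.8  50. ]
jaw_back 0.54 [286.9 170. ] [651.8 -38.9 117.6] [666.1 -41.9  50. ]
nut_grip 0.62 [183.1 212.7] [528.2 269.5  85.2] [529.1 271.2  77. ]
nut_grip 0.52 [177.4 178.2] [633.1 289.8  82.3] [634.1 290.9  77. ]
lever_grip 0.51 [160.8 230.7] [476.1 340.4  60.2] [477.7 346.5  36. ]
lever_hinge 0.66 [183.5 235.6] [463.2 278.5  25.9] [463.4 279.3  22. ]
knife 0.7 [175.5 177.2] [636.2 295.6  82. ] [652.1 313.8   0. ]
knife 0.56 [326.3 262.2] [ 381.2 -166.2    9.7] [ 381.1 -167.6    0. ]
{'time_s': 0.9, 'qpos': array([-67.8,  18.3,  89.6,   0. ,  72. ,  -1.1]), 'qvel': array([ 0. , -0. , -0.1, -0. , -0. , -0.1]), 'effort': array([  0. , -41.2, -23.2,   0.1,   0. ,   0. ]), 'ee_pos': array([ 227.5, -528.1,  228. ]), 'ee_rot': array([180. ,  -0. ,  23.3]), 'force': array([ 0.8, -0.1, -0.4]), 'torque': array([-0., -0., -0.]), 'gripper_force': 0.0, 'gripper_width': 91.26884752554865}
```

View pics/top0.png

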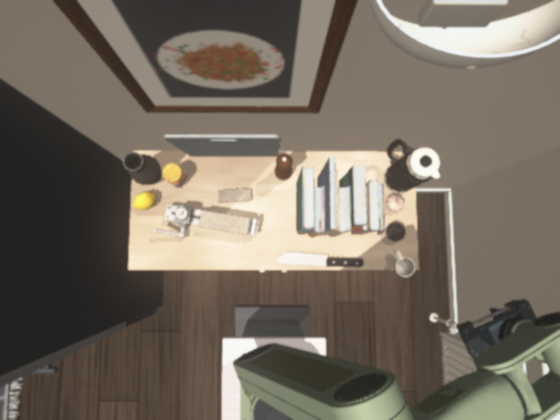

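The top view shows the holder from (165, 212) to (260, 230): nut at (180, 213), stone at about (225, 220), lever at about (168, 234). The lemon is at (143, 200), the slip stone at (235, 194), and the mill at (284, 166). Next I'll fit the holder pose from the depth data.

Run:
```python
from h import *
np.set_printoptions(precision=1,suppress=True)
im=cv2.imread("pics/top0.png"); d=np.load("top0.npy"); P=cloud("top",d)
ims=cv2.imread("pics/scene0.png"); ds=np.load("scene0.npy"); Q=cloud("scene",ds)
reg=lambda P,z0,z1,b:P[(P[...,2]>z0)&(P[...,2]<z1)&(P[...,0]>b[0])&(P[...,0]<b[1])&(P[...,1]>b[2])&(P[...,1]<b[3])]
tab=reg(P,-15,15,(350,450,100,300)); print("table z",np.median(tab[:,2]), np.median(reg(Q,-15,15,(380,450,100,300))[:,2]))
st=reg(P,56,72,(440,580,60,240)); r=cv2.minAreaRect(st[:,:2].astype(np.float32)); print("stone rect",r,np.median(st[:,2]),len(st))
c=st[:,:2].mean(0);w,v=np.linalg.eigh(np.cov((st[:,:2]-c).T)); print(c,v[:,1],np.degrees(np.arctan2(v[1,1],v[0,1]))-90)
h=reg(P,25,110,(420,600,-20,400)); print("z-hist by y")
for y in range(60,400,20):
    s=h[(h[:,1]>=y)&(h[:,1]<y+20)]
    if len(s): print(y,len(s),s[:,0].min(),s[:,0].max(),np.median(s[:,2]),s[:,2].max())
a=cv2.resize(im[185:255,125:275],None,fx=5.3,fy=5.3,interpolation=cv2.INTER_CUBIC)[:300]
b=cv2.resize(ims[195:265,150:300],None,fx=5.3,fy=5.3,interpolation=cv2.INTER_CUBIC)[:300]
n=min(len(a),len(b)); a=cv2.resize(im[188:244,125:275],(795,297),interpolation=cv2.INTER_CUBIC); b=cv2.resize(ims[202:258,150:300],(795,297),interpolation=cv2.INTER_CUBIC)
cv2.imwrite("pics/crop0.png",np.vstack([a,b]))
```

```text
table z -0.8140033269698961 -1.4367028534996962
stone rect ((500.8329772949219, 141.47360229492188), (167.91793823242188, 49.91984558105469), 80.7054443359375) 63.32629023739423 844
[501.6 146.8] [0.2 1. ] -9.47183323971447
z-hist by y
60 101 465.30690946616454 514.8260213997838 55.77164668510386 67.3768894253435
80 115 466.4810708464551 518.0384417728335 63.487167656222255 68.88576318163814
100 118 469.2500855129214 520.8930708845676 63.43082472484548 69.91817381623355
120 101 472.5317296382894 524.0723960425206 63.47060589950229 70.91907241707486
140 119 475.40512621697195 527.1502320757222 63.51557815984552 70.53984168360671
160 110 479.1208877531732 530.5042993387497 62.93107721956585 71.69458816524639
180 108 482.0479503986335 533.4301679625471 63.1243161308015 69.42960453384035
200 115 487.23073333014077 536.2801476406898 63.50604530257124 69.1055154930607
220 83 489.89875109524775 541.601946411645 40.18215832164037 68.06079276690116
240 133 498.16800967540104 553.4636869978615 46.964446187402245 83.95847294678492
260 171 458.5942220150904 556.65108281095 64.8298673994841 97.17992208691157
280 132 458.47461387971794 555.190328521037 55.535273206283705 89.28358606643269
300 126 464.32022633770674 557.1606263494277 39.29949205855678 51.904117472421376
320 99 466.6658476801288 557.6313731541067 39.86664102956206 60.51855858952331
340 31 469.4515954726658 484.017382624272 64.32744612750503 71.27576534441073
360 60 554.4667630487498 596.0892802533888 37.0605978627392 48.427949221181734
380 121 545.7719227148119 599.6741578290843 46.73778295259558 58.60277922999899
```

View pics/crop0.png

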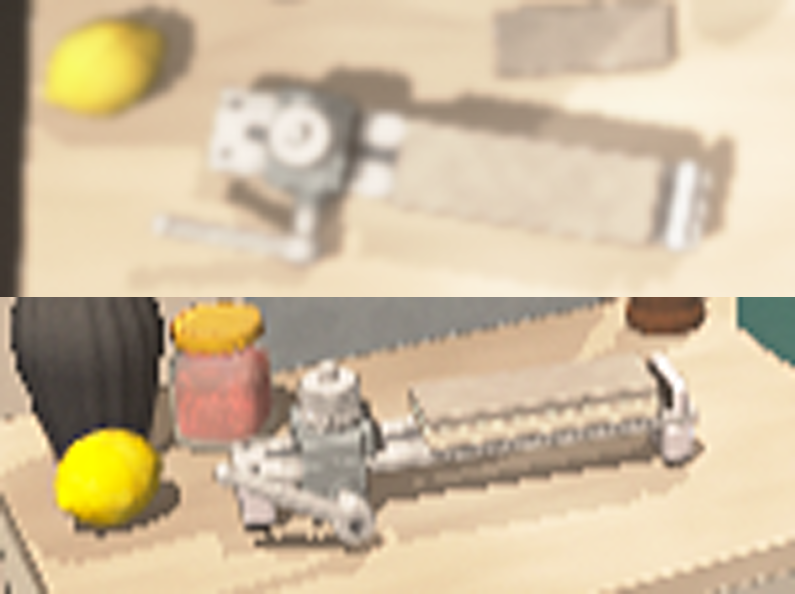

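The enlarged crop shows the holder yawed about -9°. The fixed stop is at its right end, the nut's skewer at crop pixel (300, 130), and the lever is raised a little, running from its hinge at (300, 245) to its tip at (160, 222). First move: pull away from the start, clear of the books.

Emit:
arm_command([
  {"offset": [0.033, -0.044, -0.013], "spin": 0},
  {"offset": [0.033, -0.044, -0.013], "spin": 0},
  {"offset": [0.033, -0.044, -0.013], "spin": 0},
  {"offset": [0.033, -0.044, -0.013], "spin": 0},
  {"offset": [0.033, -0.044, -0.013], "spin": 0},
], jaw=0.0, newtons=30)

```text
time_s: 1.52
ee_pos: [292.1, -259.1, 293.5]
ee_rot: [180.0, -0.0, 23.3]
force: [0.4, 0.3, 0.3]
gripper_width: 44.4
gripper_force: 0.0
```

Emit:
arm_command([
  {"offset": [0.033, -0.044, -0.013], "spin": 0},
  {"offset": [0.033, -0.044, -0.013], "spin": 0},
  {"offset": [0.033, -0.044, -0.013], "spin": 0},
])

```text
time_s: 1.9
ee_pos: [330.7, -98.7, 332.7]
ee_rot: [179.9, -0.1, 23.3]
force: [1.2, 0.0, -0.8]
gripper_width: 14.4
gripper_force: 0.0
```

```bash
cat > fit.py <<'E'
from h import *
from scipy.optimize import least_squares
def box(p,lo,hi):
    lo,hi=np.array(lo),np.array(hi); q=np.abs(p-(lo+hi)/2)-(hi-lo)/2
    return np.linalg.norm(np.maximum(q,0),axis=1)+np.minimum(q.max(1),0)
def cyl(p,x,y,r,z0,z1):
    q=np.c_[np.hypot(p[:,0]-x,p[:,1]-y)-r,np.abs(p[:,2]-(z0+z1)/2)-(z1-z0)/2]
    return np.linalg.norm(np.maximum(q,0),axis=1)+np.minimum(q.max(1),0)
def sdf(p,v,s,nz):
    return np.min([box(p,[-24,-118,30],[24,145,40]),box(p,[-25,-125+s,42],[25,25+s,64]),box(p,[-28,25+v,41],[28,73+v,58]),
       cyl(p,0,50+v,18,58,nz),cyl(p,0,50+v,4,58,96)],axis=0)
def loc(P,t): return (P-[t[0],t[1],t[5]])@R.from_euler('z',t[2],degrees=True).as_matrix()
def fit(P,t=(506,190,-9.3,20,3,0,85)):
    t=np.array(t,float)
    for _ in range(4):
        L=loc(P,t); m=(np.abs(L[:,0])<38)&(L[:,1]>-118)&(L[:,1]<155)&(L[:,2]>30)
        S=P[m]
        f=lambda u:sdf(loc(S,u),u[3],u[4],u[6])
        r=least_squares(f,t,loss='soft_l1',f_scale=1.5); t=r.x
    return t,len(S),np.median(np.abs(f(t)))
E
python3 - <<'E'
from fit import *
np.set_printoptions(precision=1,suppress=True)
for c in("top","scene"):
    P=cloud(c,np.load(c+"0.npy")).reshape(-1,3); P=P[np.isfinite(P).all(1)&(np.linalg.norm(P[:,:2]-[506,190],axis=1)<200)]
    for v0 in (10,25,38):
        t,n,e=fit(P,(506,185,-9.3,v0,3,0,85)); print(c,t,n,e)
    L=loc(P,t); m=(np.abs(L[:,0]+62)<14)&(L[:,1]>20)&(L[:,1]<190)&(L[:,2]>12); print("lever pts",L[m][::max(1,m.sum()//25)].round(0).tolist())
E
```

```text
top [510.  190.2 -10.5  37.3   8.8  -0.5  85.2] 1444 1.4958767123621364
top [510.  190.2 -10.5  37.3   8.8  -0.5  85.2] 1444 1.4958767123621364
top [510.  190.2 -10.5  37.3   8.8  -0.5  85.2] 1444 1.4958767123621364
lever pts [[-57.0, 161.0, 69.0], [-58.0, 153.0, 64.0], [-62.0, 156.0, 72.0], [-59.0, 144.0, 63.0], [-56.0, 131.0, 55.0], [-63.0, 150.0, 60.0], [-60.0, 136.0, 57.0], [-57.0, 123.0, 49.0], [-49.0, 89.0, 24.0], [-67.0, 150.0, 69.0], [-64.0, 138.0, 57.0], [-61.0, 125.0, 48.0], [-58.0, 112.0, 43.0], [-53.0, 91.0, 28.0], [-67.0, 141.0, 56.0], [-65.0, 126.0, 54.0], [-62.0, 114.0, 42.0], [-59.0, 101.0, 34.0], [-56.0, 84.0, 41.0], [-66.0, 122.0, 44.0], [-63.0, 108.0, 39.0], [-60.0, 94.0, 35.0], [-58.0, 80.0, 32.0], [-66.0, 108.0, 38.0], [-63.0, 96.0, 25.0], [-61.0, 80.0, 27.0], [-66.0, 90.0, 34.0], [-63.0, 76.0, 27.0], [-67.0, 78.0, 32.0]]
scene [510.7 193.9 -10.5  34.7   7.1  -1.4 639.2] 1142 1.06733990843356
scene [510.5 194.2 -10.2  34.6   6.9  -1.4  85.5] 1142 1.014650277720433
scene [510.5 194.2 -10.2  34.6   6.9  -1.4  85.5] 1142 1.0146502711915169
lever pts [[-56.0, 157.0, 67.0], [-65.0, 155.0, 68.0], [-64.0, 155.0, 64.0], [-61.0, 140.0, 60.0], [-70.0, 150.0, 63.0], [-60.0, 135.0, 55.0], [-66.0, 147.0, 57.0], [-67.0, 132.0, 55.0], [-56.0, 116.0, 47.0], [-66.0, 130.0, 51.0], [-65.0, 115.0, 47.0], [-67.0, 127.0, 47.0], [-66.0, 112.0, 44.0], [-55.0, 86.0, 34.0], [-64.0, 121.0, 41.0], [-65.0, 106.0, 39.0], [-59.0, 90.0, 33.0], [-57.0, 74.0, 29.0], [-66.0, 106.0, 36.0], [-61.0, 90.0, 31.0], [-68.0, 76.0, 32.0], [-68.0, 98.0, 32.0], [-66.0, 82.0, 28.0], [-67.0, 101.0, 28.0], [-68.0, 85.0, 26.0], [-65.0, 95.0, 23.0], [-68.0, 80.0, 22.0], [-68.0, 89.0, 20.0], [-66.0, 73.0, 16.0], [-67.0, 80.0, 14.0]]
```

The top and scene fits agree: holder at about (510, 192), yaw -10.4°, jaw at about 36 mm, stone about 7 mm short, lever at about 0.37. Next: hover behind the movable stop.

Emit:
arm_command([
  {"offset": [0.0395, -0.0344, 0], "spin": 0},
  {"offset": [0.0395, -0.0344, 0], "spin": 0},
  {"offset": [0.0395, -0.0344, 0], "spin": 0},
  {"offset": [0.0395, -0.0344, 0], "spin": 0},
  {"offset": [0.0395, -0.0344, 0], "spin": 0},
])

```text
time_s: 2.52
ee_pos: [444.5, 137.5, 332.1]
ee_rot: [180.0, -0.0, 23.3]
force: [0.6, -0.8, -0.2]
gripper_width: 0.2
gripper_force: 0.0
```

Emit:
arm_command([
  {"offset": [0.0395, -0.0344, 0], "spin": 0},
  {"offset": [0.0395, -0.0344, 0], "spin": 0},
  {"offset": [0.0395, -0.0344, 0], "spin": 0},
  {"offset": [0.0395, -0.0344, 0], "spin": 0},
])

```text
time_s: 3.02
ee_pos: [535.2, 326.3, 331.9]
ee_rot: [180.0, -0.0, 23.3]
force: [0.8, 0.1, 0.3]
gripper_width: 0.2
gripper_force: 0.0
```

Emit:
arm_command([
  {"offset": [0, 0, 0], "spin": -0.164},
  {"offset": [0, 0, 0], "spin": -0.164},
  {"offset": [0, 0, 0.03], "spin": -0.164},
  {"offset": [0, 0, 0.03], "spin": -0.164},
  {"offset": [0, 0, 0.03], "spin": -0.164},
])

```text
time_s: 3.65
ee_pos: [534.6, 324.6, 241.0]
ee_rot: [180.0, -0.0, 70.6]
force: [0.5, 0.1, 0.0]
gripper_width: 0.4
gripper_force: 0.0
```

Emit:
arm_command([
  {"offset": [0, 0, 0.03], "spin": -0.163},
  {"offset": [0, 0, 0.03], "spin": 0},
  {"offset": [0, 0, 0.03], "spin": 0},
  {"offset": [0, 0, 0], "spin": 0},
])

```text
time_s: 4.15
ee_pos: [533.3, 323.8, 149.5]
ee_rot: [-179.8, 0.2, 79.6]
force: [0.2, -0.1, 0.1]
gripper_width: 0.3
gripper_force: 0.0
```

Emit:
arm_command([
  {"offset": [0.005, 0.001, 0.03], "spin": 0},
  {"offset": [0, 0, 0.025], "spin": 0},
  {"offset": [0, 0, 0.015], "spin": 0},
  {"offset": [0, 0, 0.01], "spin": 0},
  {"offset": [0, 0, 0.008], "spin": 0},
])

```text
time_s: 4.78
ee_pos: [537.1, 329.7, 64.3]
ee_rot: [179.9, -0.1, 79.6]
force: [-0.2, 0.1, 0.2]
gripper_width: -0.1
gripper_force: 0.0
```

Run:
```python
from h import *
im,d=env.grab_frame("scene"); np.save("scene1.npy",d)
cv2.imwrite("pics/s1.png",cv2.resize(im[150:270,140:300],(800,600),interpolation=cv2.INTER_CUBIC))
s=env.state(); print(s['force'],s['ee_pos'],proj("scene",s['ee_pos']))
```

```text
[ 0.10768251 -0.64156398 -1.21838341] [536.48301243 329.26423637  63.19802677] [np.float64(195.22236552106202), np.float64(225.59090389868808)]
```

View pics/s1.png

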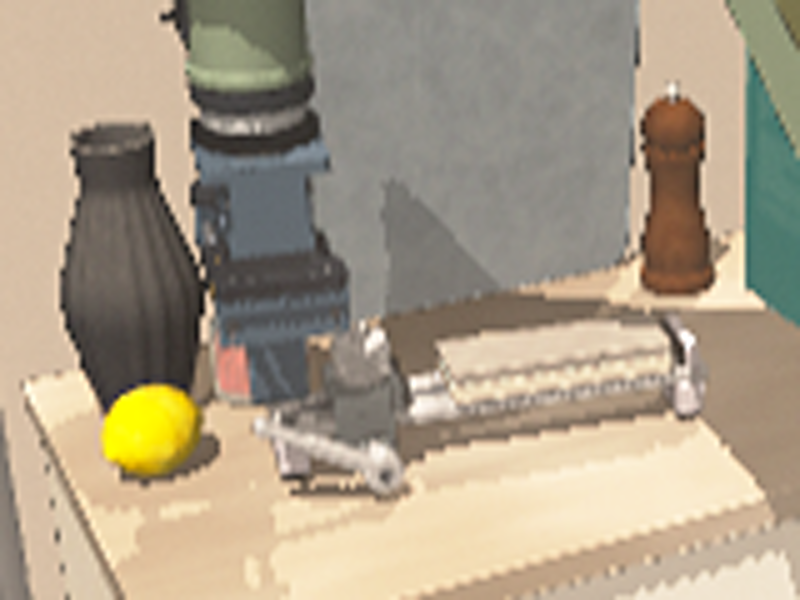

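The crop shows the closed fingers at (275, 385), just behind the block and nut at (360, 370). The lever is clear and nothing is touched. Next: lower 3 mm and push.

Emit:
arm_command([
  {"offset": [0, 0, 0.003], "spin": 0},
  {"offset": [-0.008, 0, 0], "spin": 0},
  {"offset": [-0.008, 0, 0], "spin": 0},
  {"offset": [-0.008, 0, 0], "spin": 0},
  {"offset": [-0.008, 0, 0], "spin": 0},
])

```text
time_s: 5.45
ee_pos: [531.1, 297.6, 61.3]
ee_rot: [179.9, -0.1, 79.6]
force: [0.6, 2.4, -0.2]
gripper_width: 0.2
gripper_force: 1.3
```

Emit:
arm_command([
  {"offset": [-0.004, 0, 0], "spin": 0},
  {"offset": [-0.003, 0, 0], "spin": 0},
  {"offset": [0, 0, 0], "spin": 0},
])

```text
time_s: 5.82
ee_pos: [529.5, 290.6, 61.0]
ee_rot: [-180.0, 0.0, 79.6]
force: [1.2, 1.1, 0.7]
gripper_width: 0.3
gripper_force: 0.3
```

Emit:
arm_command([
  {"offset": [-0.002, 0, 0], "spin": 0},
  {"offset": [-0.002, 0, 0], "spin": 0},
  {"offset": [-0.002, 0, 0], "spin": 0},
])

```text
time_s: 6.2
ee_pos: [528.6, 285.4, 61.0]
ee_rot: [180.0, -0.0, 79.6]
force: [1.4, 3.6, 0.9]
gripper_width: 0.1
gripper_force: 1.9
```

Emit:
arm_command([
  {"offset": [-0.002, 0, 0], "spin": 0},
  {"offset": [-0.001, 0, 0], "spin": 0},
])

```text
time_s: 6.45
ee_pos: [528.2, 282.7, 61.0]
ee_rot: [180.0, -0.1, 79.6]
force: [0.4, 7.1, -0.8]
gripper_width: 0.4
gripper_force: 3.4
```

Emit:
arm_command([
  {"offset": [-0.001, 0, 0], "spin": 0},
  {"offset": [-0.001, 0, 0], "spin": 0},
  {"offset": [0, 0, 0], "spin": 0},
])

```text
time_s: 6.82
ee_pos: [528.2, 282.6, 61.1]
ee_rot: [179.9, -0.3, 79.5]
force: [1.0, 10.5, -1.4]
gripper_width: 0.6
gripper_force: 5.3
```

Emit:
arm_command([
  {"offset": [-0.001, 0, 0], "spin": 0},
  {"offset": [0, 0, 0], "spin": 0},
])

```text
time_s: 7.08
ee_pos: [528.2, 282.6, 61.2]
ee_rot: [179.9, -0.4, 79.5]
force: [1.1, 12.8, -2.8]
gripper_width: 0.3
gripper_force: 6.5
```

The stop is home: TCP fixed at 282.6 while the force climbs to 12.8 N. Back off, rise, and re-measure.

Emit:
arm_command([
  {"offset": [0.006, 0, 0], "spin": 0},
  {"offset": [0.012, 0, 0], "spin": 0},
  {"offset": [0, 0, -0.05], "spin": 0},
  {"offset": [0.03, 0, -0.05], "spin": 0},
  {"offset": [0.03, 0, -0.05], "spin": 0},
])

```text
time_s: 7.7
ee_pos: [541.3, 355.9, 212.3]
ee_rot: [-180.0, 0.1, 79.6]
force: [0.6, 1.3, -0.5]
gripper_width: 0.3
gripper_force: 0.0
```

Run:
```python
from fit import *
np.set_printoptions(precision=1,suppress=True)
for c in("top","scene"):
    im,d=env.grab_frame(c); cv2.imwrite(f"pics/{c}2.png",im); np.save(c+"2.npy",d)
    P=cloud(c,d).reshape(-1,3); P=P[np.isfinite(P).all(1)&(np.linalg.norm(P[:,:2]-[506,190],axis=1)<200)]
    P=P[P[:,2]<100]
    for v0 in (0,6):
        t,n,e=fit(P,(510,192,-10.4,v0,0,0,85)); print(c,t,n,e)
    L=loc(P,t); m=(np.abs(L[:,0]+62)<14)&(L[:,1]>45+t[3])&(L[:,1]<170)&(L[:,2]>25); l=L[m]
    print("lever med x",np.median(l[:,0]),[(y,np.median(l[np.abs(l[:,1]-y)<6][:,0]),np.median(l[np.abs(l[:,1]-y)<6][:,2])) for y in (70,85,100,115)])
    S=P[(np.abs(P[:,2]-85)<6)&(np.linalg.norm(P[:,:2]-[520,244],axis=1)<26)]; print("nut top",len(S),(S.max(0)+S.min(0))/2,S.mean(0))
print(env.state()['ee_pos'],env.state()['ee_rot'])
```

```text
top [510.1 191.  -10.9   1.6   0.3  -0.7  86.1] 1437 1.6344430091258317
top [510.1 191.  -10.9   1.9   4.8  -0.7  86.2] 1437 1.6222627638378455
lever med x -61.831972196712385 [(70, np.float64(-61.55705631230629), np.float64(37.77933377975432)), (85, np.float64(-61.59363973154679), np.float64(47.203295279544356)), (100, np.float64(-62.26208608200443), np.float64(55.47531583778777)), (115, np.float64(-62.03352515400299), np.float64(65.25931739618157))]
nut top 103 [520.2 241.6  85.1] [520.2 240.4  85.1]
scene [510.2 193.6 -10.6   0.3   0.1  -1.5  85.2] 1110 1.0637091857298415
scene [510.2 193.6 -10.6   0.3   0.1  -1.5  85.2] 1110 1.0637091701769616
lever med x -65.6650189357965 [(70, np.float64(-66.235925203199), np.float64(37.524347605309714)), (85, np.float64(-65.72357876144102), np.float64(45.598140162210456)), (100, np.float64(-65.37342668620441), np.float64(54.67082960914664)), (115, np.float64(-66.5807810332374), np.float64(64.27549750723702))]
nut top 50 [518.6 244.1  84.7] [515.6 245.6  83.4]
[544.2 359.9 217.3] [179.5  -0.5  79.7]
```

Emit:
arm_command([
  {"offset": [-0.05, -0.0033, 0], "spin": 0},
  {"offset": [-0.05, 0, 0], "spin": 0},
  {"offset": [-0.02, 0, 0], "spin": 0},
  {"offset": [0, 0, 0], "spin": -0.169},
  {"offset": [0, 0, 0], "spin": -0.169},
], jaw=0.056, newtons=25)

```text
time_s: 8.43
ee_pos: [516.6, 238.2, 210.5]
ee_rot: [-180.0, 0.0, 99.3]
force: [0.4, -0.6, 0.5]
gripper_width: 47.8
gripper_force: 0.0
```

Emit:
arm_command([
  {"offset": [0, 0, 0], "spin": -0.169},
  {"offset": [0, 0, 0], "spin": -0.169},
  {"offset": [0, 0, 0], "spin": -0.169},
  {"offset": [0, 0, 0.02], "spin": -0.169},
  {"offset": [0, 0, 0.02], "spin": -0.169},
])

```text
time_s: 9.05
ee_pos: [516.7, 238.7, 170.1]
ee_rot: [-180.0, 0.0, 147.7]
force: [0.7, 0.1, -0.0]
gripper_width: 56.0
gripper_force: 0.0
```

Emit:
arm_command([
  {"offset": [0, 0, 0.02], "spin": 0},
  {"offset": [0, 0, 0], "spin": 0},
  {"offset": [0, 0, 0], "spin": 0},
])

```text
time_s: 9.43
ee_pos: [517.1, 238.8, 151.4]
ee_rot: [180.0, 0.0, 147.4]
force: [-0.9, -0.1, 0.3]
gripper_width: 55.9
gripper_force: 0.0
```

Emit:
arm_command([
  {"offset": [0, 0.0043, 0.01], "spin": 0},
  {"offset": [0, 0, 0.02], "spin": 0},
  {"offset": [0, 0, 0.02], "spin": 0},
  {"offset": [0, 0, 0.012], "spin": 0},
  {"offset": [0, 0, 0.005], "spin": 0},
])

```text
time_s: 10.05
ee_pos: [518.9, 242.2, 83.3]
ee_rot: [-180.0, -0.0, 147.4]
force: [-0.6, 0.2, 0.6]
gripper_width: 56.0
gripper_force: 0.0
```

Emit:
arm_command([
  {"offset": [0, 0, 0], "spin": 0},
  {"offset": [0, 0, 0], "spin": 0},
])

```text
time_s: 10.3
ee_pos: [519.4, 242.3, 84.6]
ee_rot: [179.9, 0.0, 147.4]
force: [-0.3, 0.2, 0.1]
gripper_width: 55.8
gripper_force: 0.0
```

Run:
```python
from h import *
out=[]
for c,(a,b,e,f) in (("scene",(170,260,150,270)),("top",(180,270,125,245))):
    im,d=env.grab_frame(c); out.append(cv2.resize(im[a:b,e:f],(400,300),interpolation=cv2.INTER_CUBIC))
cv2.imwrite("pics/nut3.png",np.hstack(out)); s=env.state(); print(s['ee_pos'],s['ee_rot'],s['force'],s['qpos'])
```

```text
[519.27093149 242.2805829   84.55507925] [1.79941070e+02 4.43915131e-02 1.47410014e+02] [ 0.00754312  0.3434617  -0.64083556] [ 2.38652590e+01  2.53033402e+01  1.01341063e+02 -5.53159553e-03
  5.32819505e+01 -3.35414736e+01]
```

View pics/nut3.png

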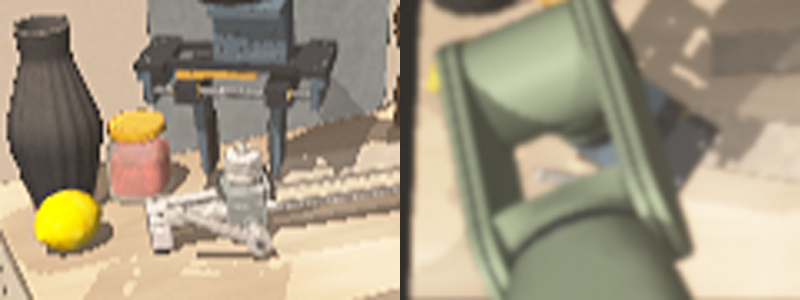

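The left panel shows the fingers straddling the nut: finger tips at about (210, 170) and (275, 180), nut at (240, 170). Next: grip.

Emit:
arm_command([
  {"offset": [0, 0, 0.002], "spin": 0},
  {"offset": [0, 0, 0], "spin": 0},
  {"offset": [0, 0, 0], "spin": 0},
  {"offset": [0, 0, 0], "spin": 0},
], jaw=0.03)

```text
time_s: 10.9
ee_pos: [519.5, 242.8, 82.2]
ee_rot: [179.9, 0.0, 147.4]
force: [1.4, 3.1, -1.1]
gripper_width: 35.5
gripper_force: 25.0
```

Emit:
arm_command([
  {"offset": [0, 0, 0.0001], "spin": 0.164},
  {"offset": [0, 0, 0.0002], "spin": 0.164},
  {"offset": [0, 0, 0.0002], "spin": 0.164},
  {"offset": [0, 0, 0.0001], "spin": 0.164},
  {"offset": [0, 0, 0.0002], "spin": 0.164},
])

```text
time_s: 11.52
ee_pos: [520.3, 243.5, 81.5]
ee_rot: [179.8, -0.1, 100.1]
force: [2.8, 5.0, -1.6]
gripper_width: 35.4
gripper_force: 25.0
```

```bash
python3 -c "
from workcell import env
s=env.state(); print(s['force'],s['torque'],s['ee_pos'],s['ee_rot'],s['gripper_width'])"
```

```text
[ 2.78169555  5.00910061 -1.55148429] [ 9.78927842e-01 -6.63392921e-01 -8.71176256e-04] [520.29151149 243.46426648  81.46405507] [ 1.79783900e+02 -1.14485329e-01  1.00107571e+02] 35.4233919654187
```

Emit:
arm_command([
  {"offset": [0, 0, 0.0001], "spin": 0.164},
  {"offset": [0, 0, 0.0002], "spin": 0.164},
  {"offset": [0, 0, 0.0002], "spin": 0.164},
  {"offset": [0, 0, 0.0001], "spin": 0.164},
  {"offset": [0, 0, 0.0002], "spin": 0.164},
])

```text
time_s: 12.15
ee_pos: [521.2, 243.5, 80.8]
ee_rot: [179.9, -0.3, 53.1]
force: [4.8, 4.8, -3.1]
gripper_width: 35.7
gripper_force: 25.0
```

Emit:
arm_command([
  {"offset": [0, 0, 0.0001], "spin": 0.164},
  {"offset": [0, 0, 0.0002], "spin": 0.164},
  {"offset": [0, 0, 0.0002], "spin": 0.164},
  {"offset": [0, 0, 0.0001], "spin": 0.164},
  {"offset": [0, 0, 0], "spin": 0},
])

```text
time_s: 12.78
ee_pos: [521.9, 243.2, 80.2]
ee_rot: [-180.0, -0.4, 15.8]
force: [6.4, 3.0, -3.4]
gripper_width: 35.4
gripper_force: 25.0
```

Emit:
arm_command([
  {"offset": [0, 0, 0], "spin": 0},
  {"offset": [0, 0, 0], "spin": 0},
  {"offset": [0, 0, -0.02], "spin": 0},
  {"offset": [0, 0, -0.03], "spin": 0},
  {"offset": [0, 0, -0.03], "spin": -0.16},
], jaw=0.056)

```text
time_s: 13.4
ee_pos: [518.1, 241.6, 160.2]
ee_rot: [180.0, 0.1, 25.3]
force: [0.7, 0.0, -0.5]
gripper_width: 56.3
gripper_force: 0.0
```

Emit:
arm_command([
  {"offset": [0, 0, 0], "spin": -0.16},
  {"offset": [0, 0, 0], "spin": -0.16},
  {"offset": [0, 0, 0], "spin": -0.16},
  {"offset": [0, 0, 0], "spin": -0.16},
  {"offset": [0, 0, 0], "spin": -0.16},
], jaw=0.03)

```text
time_s: 14.02
ee_pos: [518.2, 241.6, 159.5]
ee_rot: [-179.9, 0.1, 71.2]
force: [-0.2, -0.6, 0.3]
gripper_width: 29.9
gripper_force: 0.0
```

Emit:
arm_command([
  {"offset": [0, 0, 0], "spin": -0.152},
  {"offset": [0.03, -0.031, 0], "spin": 0},
  {"offset": [0.031, -0.031, 0], "spin": 0},
  {"offset": [0, 0, 0], "spin": 0},
  {"offset": [0, 0, 0], "spin": 0},
])

```text
time_s: 14.65
ee_pos: [468.8, 312.8, 159.6]
ee_rot: [-180.0, 0.1, 79.6]
force: [0.1, 0.4, -1.2]
gripper_width: 30.4
gripper_force: 0.0
```

Run:
```python
from fit import *
np.set_printoptions(precision=1,suppress=True)
s=env.state(); print(s['ee_pos'],s['ee_rot'],s['force'])
im,d=env.grab_frame("scene"); np.save("scene4.npy",d); cv2.imwrite("pics/scene4.png",im)
P=cloud("scene",d).reshape(-1,3); P=P[np.isfinite(P).all(1)&(np.linalg.norm(P[:,:2]-[506,190],axis=1)<200)]; P=P[P[:,2]<100]
t,n,e=fit(P,(510,193.5,-10.6,0,0,-1.5,85)); print(t,n,e)
L=loc(P,t); m=(np.abs(L[:,0]+62)<14)&(L[:,1]>60)&(L[:,1]<170)&(L[:,2]>25); l=L[m]
print([(y,np.median(l[np.abs(l[:,1]-y)<6][:,0]),np.median(l[np.abs(l[:,1]-y)<6][:,2])) for y in (70,85,100,115)], len(l))
a=cv2.resize(im[150:270,140:300],(800,600),interpolation=cv2.INTER_CUBIC); cv2.imwrite("pics/s4.png",a)
```

```text
[468.8 312.8 159.6] [-180.     0.1   79.6] [ 0.1  0.4 -1.2]
[509.9 193.4 -10.5   0.6   0.2  -1.6  83.3] 1108 0.9809887176108667
[(70, np.float64(-65.44179744995905), np.float64(37.04931244910772)), (85, np.float64(-64.90662002555749), np.float64(46.08898682763207)), (100, np.float64(-66.18411077926746), np.float64(54.709670528655735)), (115, np.float64(-65.07211708018517), np.float64(64.32650891880851))] 93
```

View pics/s4.png

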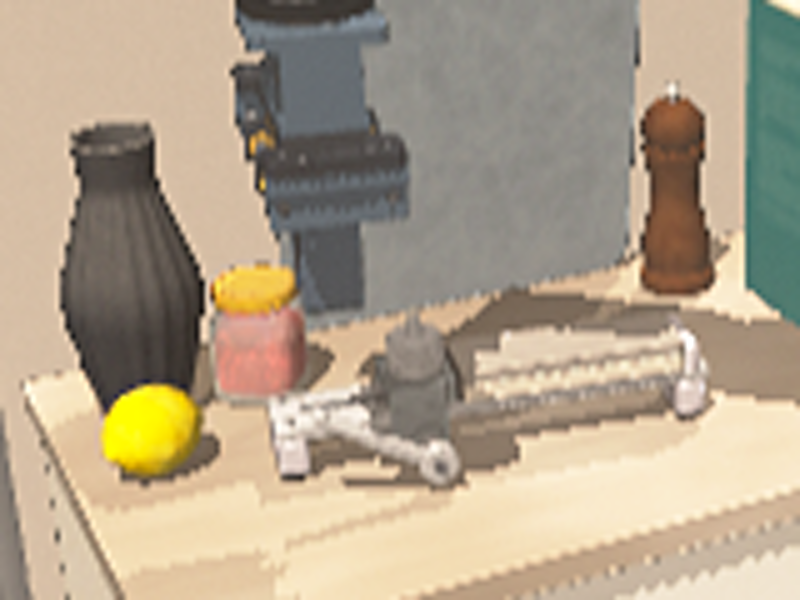

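The stop is still snug against the stone, and the nut has dropped about 2 mm, as 2.3 rad should give. In the crop the gripper hangs above the lever, whose hinge is at (440, 465) and tip at about (325, 420). Next: go down and pinch the lever.

Emit:
arm_command([
  {"offset": [0.002, 0.001, 0.03], "spin": 0},
  {"offset": [0, 0, 0.03], "spin": 0},
  {"offset": [0, 0, 0.02], "spin": 0},
  {"offset": [0, 0, 0.012], "spin": 0},
  {"offset": [0, 0, 0.007], "spin": 0},
])

```text
time_s: 15.32
ee_pos: [470.7, 314.5, 60.3]
ee_rot: [-180.0, 0.0, 79.5]
force: [0.2, 0.5, -0.0]
gripper_width: 30.1
gripper_force: 0.0
```

Emit:
arm_command([
  {"offset": [0, 0, 0], "spin": 0},
  {"offset": [0, 0, 0], "spin": 0},
  {"offset": [0, 0, 0], "spin": 0},
], jaw=0.005, newtons=20)

```text
time_s: 15.7
ee_pos: [471.3, 315.3, 61.5]
ee_rot: [179.9, -0.1, 79.6]
force: [2.5, -1.3, -0.4]
gripper_width: 11.6
gripper_force: 20.0
```

Emit:
arm_command([
  {"offset": [-0.007, 0, -0.01], "spin": 0},
  {"offset": [-0.0074, 0, -0.0076], "spin": 0},
  {"offset": [-0.0084, 0, -0.0064], "spin": 0},
  {"offset": [-0.0093, 0, -0.005], "spin": 0},
  {"offset": [-0.0099, 0, -0.0036], "spin": 0},
])

```text
time_s: 16.32
ee_pos: [463.8, 274.3, 94.8]
ee_rot: [179.8, -0.2, 79.5]
force: [4.2, 3.4, -0.9]
gripper_width: 11.8
gripper_force: 20.0
```

Emit:
arm_command([
  {"offset": [0, 0, 0], "spin": 0},
])

```text
time_s: 16.45
ee_pos: [463.7, 273.7, 94.9]
ee_rot: [179.9, -0.1, 79.5]
force: [3.8, 0.1, 5.0]
gripper_width: 11.8
gripper_force: 20.0
```

Emit:
arm_command([
  {"offset": [-0.0035, 0, -0.0008], "spin": 0},
  {"offset": [-0.0034, 0, -0.0007], "spin": 0},
])

```text
time_s: 16.7
ee_pos: [462.8, 268.6, 96.2]
ee_rot: [179.8, -0.2, 79.5]
force: [4.4, 3.9, 4.6]
gripper_width: 12.2
gripper_force: 20.0
```

Emit:
arm_command([
  {"offset": [-0.0035, 0, -0.0005], "spin": 0},
  {"offset": [-0.0035, 0, -0.0004], "spin": 0},
])

```text
time_s: 16.95
ee_pos: [461.6, 261.8, 97.3]
ee_rot: [179.8, -0.3, 79.5]
force: [3.2, 4.1, 5.8]
gripper_width: 11.8
gripper_force: 20.0
```

Emit:
arm_command([
  {"offset": [-0.0035, 0, -0.0001], "spin": 0},
  {"offset": [-0.0035, 0, 0], "spin": 0},
])

```text
time_s: 17.2
ee_pos: [460.4, 255.0, 97.7]
ee_rot: [179.8, -0.3, 79.5]
force: [3.2, 3.9, 7.9]
gripper_width: 11.7
gripper_force: 20.0
```

Emit:
arm_command([
  {"offset": [-0.0035, 0, 0.0003], "spin": 0},
  {"offset": [-0.0035, 0, 0.0003], "spin": 0},
])

```text
time_s: 17.45
ee_pos: [459.1, 248.1, 97.4]
ee_rot: [179.8, -0.3, 79.5]
force: [1.6, 3.1, 10.3]
gripper_width: 12.0
gripper_force: 20.0
```

Emit:
arm_command([
  {"offset": [0, 0, -0.002], "spin": 0},
  {"offset": [0, 0, 0], "spin": 0},
])

```text
time_s: 17.7
ee_pos: [458.8, 246.9, 97.5]
ee_rot: [179.9, -0.1, 79.6]
force: [6.1, 0.8, -1.2]
gripper_width: 11.7
gripper_force: 20.0
```

Emit:
arm_command([
  {"offset": [-0.0035, 0, -0.0005], "spin": 0},
  {"offset": [-0.0035, 0, 0.0005], "spin": 0},
  {"offset": [0, 0, 0], "spin": 0},
])

```text
time_s: 18.08
ee_pos: [457.5, 240.0, 97.5]
ee_rot: [179.9, -0.1, 79.5]
force: [6.9, 3.0, -0.3]
gripper_width: 11.6
gripper_force: 20.0
```

Emit:
arm_command([
  {"offset": [-0.0034, 0, 0], "spin": 0},
  {"offset": [-0.0034, 0, 0.001], "spin": 0},
  {"offset": [0, 0, 0], "spin": 0},
])

```text
time_s: 18.45
ee_pos: [456.2, 233.4, 96.8]
ee_rot: [179.9, -0.1, 79.5]
force: [5.5, 1.1, 1.0]
gripper_width: 12.0
gripper_force: 20.0
```

Emit:
arm_command([
  {"offset": [-0.0032, 0.001, 0.001], "spin": 0},
  {"offset": [-0.0031, 0.0005, 0.0014], "spin": 0},
  {"offset": [0, 0, 0], "spin": 0},
])

```text
time_s: 18.82
ee_pos: [455.1, 226.4, 94.8]
ee_rot: [-180.0, -0.0, 79.5]
force: [1.8, 0.8, 7.8]
gripper_width: 11.8
gripper_force: 20.0
```

Emit:
arm_command([
  {"offset": [-0.0032, 0, 0.0015], "spin": 0},
  {"offset": [-0.0031, 0, 0.0016], "spin": 0},
  {"offset": [0, 0, 0], "spin": 0},
])

```text
time_s: 19.2
ee_pos: [453.9, 220.0, 92.0]
ee_rot: [-180.0, -0.0, 79.5]
force: [0.8, 0.3, 10.4]
gripper_width: 11.9
gripper_force: 20.0
```

Emit:
arm_command([
  {"offset": [0, 0, -0.001], "spin": 0},
  {"offset": [0, 0, 0], "spin": 0},
])

```text
time_s: 19.45
ee_pos: [453.9, 220.2, 92.1]
ee_rot: [-180.0, 0.0, 79.5]
force: [1.5, 1.2, 6.3]
gripper_width: 11.9
gripper_force: 20.0
```

Emit:
arm_command([
  {"offset": [0.0016, 0, -0.0009], "spin": 0},
  {"offset": [0.0016, 0, -0.0009], "spin": 0},
  {"offset": [0, 0, 0], "spin": 0},
])

```text
time_s: 19.82
ee_pos: [454.4, 222.6, 92.9]
ee_rot: [-179.9, 0.1, 79.6]
force: [3.4, -1.9, 0.3]
gripper_width: 12.1
gripper_force: 20.0
```

Emit:
arm_command([
  {"offset": [-0.0016, 0, 0.0009], "spin": 0},
  {"offset": [-0.0016, 0, 0.0009], "spin": 0},
  {"offset": [0, 0, 0], "spin": 0},
])

```text
time_s: 20.2
ee_pos: [454.1, 221.0, 92.4]
ee_rot: [-180.0, -0.1, 79.5]
force: [-0.4, 1.7, 5.8]
gripper_width: 11.7
gripper_force: 20.0
```

Emit:
arm_command([
  {"offset": [-0.0032, 0, 0.0018], "spin": 0},
  {"offset": [-0.0031, 0, 0.002], "spin": 0},
  {"offset": [0, 0, 0], "spin": 0},
], newtons=10)

```text
time_s: 20.58
ee_pos: [452.9, 214.1, 88.6]
ee_rot: [-180.0, -0.0, 79.5]
force: [-0.0, -1.4, 7.0]
gripper_width: 11.9
gripper_force: 10.0
```

Emit:
arm_command([
  {"offset": [-0.003, 0, 0.0022], "spin": 0},
  {"offset": [-0.0029, 0, 0.0022], "spin": 0},
  {"offset": [0, 0, 0], "spin": 0},
])

```text
time_s: 20.95
ee_pos: [451.7, 208.0, 84.2]
ee_rot: [-180.0, -0.0, 79.5]
force: [0.2, -3.1, 8.0]
gripper_width: 11.8
gripper_force: 10.0
```

Emit:
arm_command([
  {"offset": [-0.0027, 0, 0.0024], "spin": 0},
  {"offset": [-0.0027, 0, 0.0025], "spin": 0},
  {"offset": [0, 0, 0], "spin": 0},
])

```text
time_s: 21.32
ee_pos: [450.6, 202.4, 79.2]
ee_rot: [-180.0, 0.0, 79.6]
force: [-1.4, -3.1, 7.1]
gripper_width: 12.1
gripper_force: 10.0
```

Run:
```python
from fit import *
np.set_printoptions(precision=1,suppress=True)
im,d=env.grab_frame("scene"); np.save("scene5.npy",d)
cv2.imwrite("pics/s5.png",cv2.resize(im[180:255,180:280],(800,600),interpolation=cv2.INTER_CUBIC))
for k in ("0","2","4","5"):
    D=np.load(f"scene{k}.npy"); P=cloud("scene",D).reshape(-1,3); P=P[np.isfinite(P).all(1)]
    c=np.array([520,244]) if k!="0" else np.array([526.5,279.5])
    S=P[(np.linalg.norm(P[:,:2]-c,axis=1)<22)&(P[:,2]>60)&(P[:,2]<110)]
    z=np.sort(S[:,2]); h,b=np.histogram(z,bins=np.arange(60,104,2)); print(k,len(z),dict(zip(b.astype(int),h)))
s=env.state(); print(s['torque'],s['force'])
```

```text
0 117 {np.int64(60): np.int64(2), np.int64(62): np.int64(7), np.int64(64): np.int64(9), np.int64(66): np.int64(6), np.int64(68): np.int64(8), np.int64(70): np.int64(2), np.int64(72): np.int64(9), np.int64(74): np.int64(6), np.int64(76): np.int64(8), np.int64(78): np.int64(7), np.int64(80): np.int64(8), np.int64(82): np.int64(16), np.int64(84): np.int64(18), np.int64(86): np.int64(4), np.int64(88): np.int64(0), np.int64(90): np.int64(3), np.int64(92): np.int64(3), np.int64(94): np.int64(1), np.int64(96): np.int64(0), np.int64(98): np.int64(0), np.int64(100): np.int64(0)}
2 117 {np.int64(60): np.int64(2), np.int64(62): np.int64(6), np.int64(64): np.int64(11), np.int64(66): np.int64(7), np.int64(68): np.int64(5), np.int64(70): np.int64(5), np.int64(72): np.int64(8), np.int64(74): np.int64(6), np.int64(76): np.int64(8), np.int64(78): np.int64(5), np.int64(80): np.int64(10), np.int64(82): np.int64(18), np.int64(84): np.int64(16), np.int64(86): np.int64(2), np.int64(88): np.int64(2), np.int64(90): np.int64(1), np.int64(92): np.int64(2), np.int64(94): np.int64(2), np.int64(96): np.int64(1),
[... 549 characters left out ...]
(2), np.int64(96): np.int64(0), np.int64(98): np.int64(0), np.int64(100): np.int64(0)}
5 108 {np.int64(60): np.int64(9), np.int64(62): np.int64(8), np.int64(64): np.int64(2), np.int64(66): np.int64(10), np.int64(68): np.int64(4), np.int64(70): np.int64(6), np.int64(72): np.int64(10), np.int64(74): np.int64(4), np.int64(76): np.int64(10), np.int64(78): np.int64(17), np.int64(80): np.int64(15), np.int64(82): np.int64(4), np.int64(84): np.int64(2), np.int64(86): np.int64(1), np.int64(88): np.int64(0), np.int64(90): np.int64(5), np.int64(92): np.int64(1), np.int64(94): np.int64(0), np.int64(96): np.int64(0), np.int64(98): np.int64(0), np.int64(100): np.int64(0)}
[-0.5 -0.2 -0. ] [-0.6 -4.1  7.8]
```

View pics/s5.png

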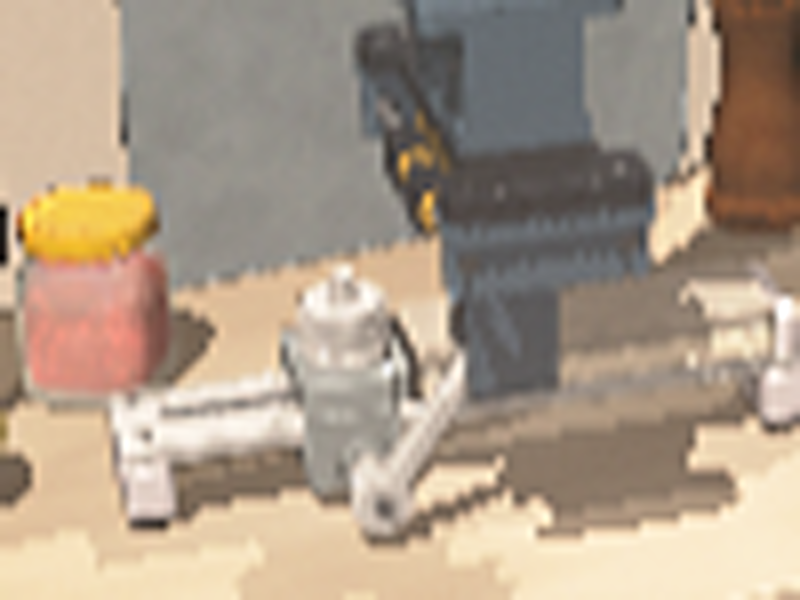

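The crop shows the lever past upright, with its hinge at (382, 505) and its shank running up to (455, 370) into the fingers. The nut is at (345, 320). I'll work out the true lever angle and the hinge position in its plane.

Run:
```python
from fit import *
np.set_printoptions(precision=1,suppress=True)
ax=R.from_euler('z',-10.5,degrees=True).as_matrix(); o=np.array([510,193.6,-1.4])
def onplane(px,xh):
    e,dr=ray("scene",px); e=ax.T@(e-o); dr=ax.T@dr; return e+dr*(xh-e[0])/dr[0]
for xh in(-62,-68):
    a=onplane((180+382/8,180+505/8),xh); b=onplane((180+455/8,180+370/8),xh); v=b-a
    print(xh,a,b,np.arctan2(v[2],v[1]))
s=env.state(); p=ax.T@(s['ee_pos']-o); print("tcp",p)
P=cloud("scene",np.load("scene5.npy")).reshape(-1,3); L=(P-o)@ax; m=(np.abs(L[:,0]+63)<12)&(L[:,1]>-40)&(L[:,1]<80)&(L[:,2]>8)&(L[:,2]<62); 
for z in range(10,62,6):
    q=L[m&(np.abs(L[:,2]-z)<3)]; print(z,len(q),q[:,1].min().round(1) if len(q) else '',q[:,1].max().round(1) if len(q) else '',np.median(q[:,0]).round(1) if len(q) else '')
```

```text
-62 [-62.   48.1  19.6] [-62.   16.6  74.6] 2.090781477193616
-68 [-68.   49.1  23. ] [-68.   17.7  77.8] 2.090781477193616
tcp [-60.   -2.1  80.6]
10 4 41.5 51.9 -65.3
16 10 37.9 58.1 -67.5
22 12 38.3 62.1 -67.1
28 18 37.3 60.9 -66.4
34 15 38.0 57.3 -64.5
40 10 30.1 44.0 -64.5
46 9 27.8 39.9 -65.4
52 9 23.8 37.4 -63.9
58 9 20.8 32.5 -66.0
```

Emit:
arm_command([
  {"offset": [0, 0, 0], "spin": 0},
  {"offset": [0, 0, 0], "spin": 0},
  {"offset": [0, 0, -0.002], "spin": 0},
], jaw=0.03)

```text
time_s: 21.75
ee_pos: [450.5, 202.8, 80.2]
ee_rot: [-179.9, 0.0, 79.6]
force: [1.1, -0.2, -0.2]
gripper_width: 29.9
gripper_force: 0.0
```

```bash
cat > lev.py <<'E'
from fit import *
np.set_printoptions(precision=1,suppress=True)
AX=R.from_euler('z',-10.5,degrees=True).as_matrix(); O=np.array([510,193.6,-1.4])
def lever(tag):
    im,d=env.grab_frame("scene"); np.save(tag+".npy",d); cv2.imwrite(f"pics/{tag}.png",im)
    L=(cloud("scene",d).reshape(-1,3)-O)@AX; L=L[np.isfinite(L).all(1)]
    q=L[(np.abs(L[:,0]+65)<8)]-[0,49.5,22]; r=np.hypot(q[:,1],q[:,2]); q=q[(r>18)&(r<86)&(q[:,2]>-15)]
    a=np.arctan2(q[:,2],q[:,1]); h,b=np.histogram(a,bins=np.arange(-.3,3.5,.1)); k=np.argmax(np.convolve(h,np.ones(3),'same')); c=b[k]+.05
    for _ in range(5):
        m=np.abs(a-c)<.25; c=np.median(a[m])
    print("lever",round(c-.2,2),"n",m.sum()); s=env.state()
    print("tcp holder",AX.T@(s['ee_pos']-O-[0,0,1.4]),"force holder",AX.T@s['force'],"t",s['time_s'])
    return L
E
python3 - <<'E'
from lev import *
L=lever("s6"); S=L[(np.hypot(L[:,0],L[:,1]-50)<14)&(L[:,2]>60)&(L[:,2]<90)]; print("nut top pct",np.percentile(S[:,2],[60,75,90]))
E
```

```text
lever 1.88 n 64
tcp holder [-59.8  -1.6  80.6] force holder [-1.   0.2  0.5] t 21.8
nut top pct [81.5 81.9 84.8]
```

Emit:
arm_command([
  {"offset": [0, 0, -0.045], "spin": 0},
  {"offset": [0.03, 0, 0], "spin": 0},
  {"offset": [0.032, -0.001, 0], "spin": 0},
  {"offset": [0, 0, 0.02], "spin": 0},
  {"offset": [0, 0, 0.021], "spin": 0},
], jaw=0)

```text
time_s: 22.42
ee_pos: [461.4, 264.6, 84.2]
ee_rot: [180.0, -0.0, 79.6]
force: [-0.7, -0.3, -0.3]
gripper_width: 0.6
gripper_force: 0.0
```

Emit:
arm_command([
  {"offset": [-0.006, 0, 0], "spin": 0},
  {"offset": [-0.006, 0, 0], "spin": 0},
  {"offset": [0, 0, 0], "spin": 0},
])

```text
time_s: 22.8
ee_pos: [459.7, 251.8, 85.6]
ee_rot: [179.9, -0.1, 79.5]
force: [-0.4, 0.3, -0.3]
gripper_width: 0.6
gripper_force: 0.0
```

Emit:
arm_command([
  {"offset": [-0.003, 0, 0], "spin": 0},
  {"offset": [0, 0, 0], "spin": 0},
])

```text
time_s: 23.05
ee_pos: [458.8, 249.1, 85.0]
ee_rot: [180.0, -0.0, 79.6]
force: [-0.2, 0.8, -0.0]
gripper_width: 0.2
gripper_force: 0.0
```

Emit:
arm_command([
  {"offset": [-0.003, 0, 0], "spin": 0},
  {"offset": [0, 0, 0], "spin": 0},
])

```text
time_s: 23.3
ee_pos: [458.2, 246.1, 84.7]
ee_rot: [180.0, 0.0, 79.6]
force: [0.4, -0.6, -0.2]
gripper_width: 0.6
gripper_force: 0.2
```

```bash
python3 -c "
from lev import *
lever('s7')"
```

```text
lever 1.87 n 92
tcp holder [-60.5  42.2  84.7] force holder [-0.4 -0.3  0.2] t 23.35
```

Emit:
arm_command([
  {"offset": [-0.003, 0, 0], "spin": 0},
  {"offset": [0, 0, 0], "spin": 0},
])

```text
time_s: 23.6
ee_pos: [457.9, 243.7, 84.8]
ee_rot: [180.0, -0.1, 79.6]
force: [1.1, 2.0, -0.2]
gripper_width: 0.4
gripper_force: 1.0
```

Emit:
arm_command([
  {"offset": [-0.003, 0, 0], "spin": 0},
  {"offset": [0, 0, 0], "spin": 0},
])

```text
time_s: 23.85
ee_pos: [457.3, 240.3, 84.7]
ee_rot: [180.0, -0.0, 79.6]
force: [1.2, 2.0, 1.5]
gripper_width: 0.5
gripper_force: 1.0
```

Emit:
arm_command([
  {"offset": [-0.003, 0, 0], "spin": 0},
  {"offset": [0, 0, 0], "spin": 0},
])

```text
time_s: 24.1
ee_pos: [456.6, 237.1, 84.7]
ee_rot: [180.0, 0.0, 79.6]
force: [0.6, 1.6, -0.9]
gripper_width: 0.4
gripper_force: 0.7
```

```bash
python3 -c "
from lev import *
lever('s8')"
```

```text
lever 2.01 n 90
tcp holder [-60.5  33.   84.6] force holder [0.6 1.4 0.1] t 24.15
```

Emit:
arm_command([
  {"offset": [-0.003, 0, 0], "spin": 0},
  {"offset": [-0.003, 0, 0], "spin": 0},
  {"offset": [0, 0, 0], "spin": 0},
])

```text
time_s: 24.52
ee_pos: [455.3, 231.1, 84.6]
ee_rot: [-180.0, 0.0, 79.6]
force: [0.1, 1.9, 0.7]
gripper_width: 0.7
gripper_force: 0.7
```

Emit:
arm_command([
  {"offset": [-0.003, 0, 0], "spin": 0},
  {"offset": [-0.003, 0, 0], "spin": 0},
  {"offset": [0, 0, 0], "spin": 0},
])

```text
time_s: 24.9
ee_pos: [454.3, 225.4, 84.7]
ee_rot: [-180.0, 0.0, 79.6]
force: [0.6, 3.1, 1.2]
gripper_width: 0.7
gripper_force: 1.1
```

Emit:
arm_command([
  {"offset": [-0.003, 0, 0], "spin": 0},
  {"offset": [-0.003, 0, 0], "spin": 0},
  {"offset": [0, 0, 0], "spin": 0},
])

```text
time_s: 25.28
ee_pos: [453.1, 219.3, 84.6]
ee_rot: [-180.0, 0.0, 79.6]
force: [0.6, 0.9, 0.9]
gripper_width: 0.6
gripper_force: 0.8
```

Run:
```python
from lev import *
L=lever("s9"); S=L[(np.hypot(L[:,0],L[:,1]-50)<14)&(L[:,2]>60)&(L[:,2]<90)]; print("nut top pct",np.percentile(S[:,2],[60,75,90]))
im=cv2.imread("pics/s9.png"); cv2.imwrite("pics/s9c.png",cv2.resize(im[180:255,180:280],(800,600),interpolation=cv2.INTER_CUBIC))
```

```text
lever 2.18 n 101
tcp holder [-60.6  15.   84.6] force holder [-1.1  1.7  1.6] t 25.325
nut top pct [81.6 82.7 85.2]
```

View pics/s9c.png

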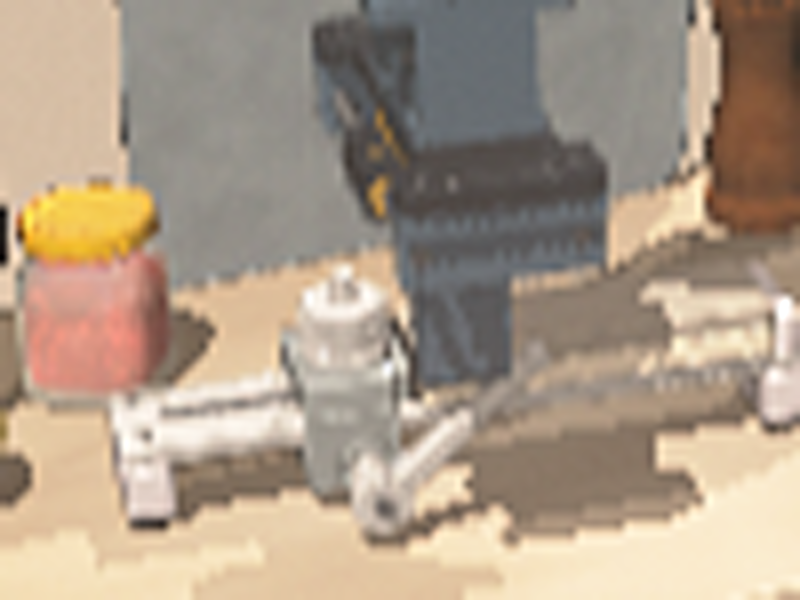

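The crop shows the lever forward at about 2.2 rad, lying from its hinge at (382, 505) to its tip near (540, 350), with only about 2 N needed to move it. So there is no firm bite and the nut looks too loose. I'll compare the nut-top heights across frames.

Run:
```python
from lev import *
for k in ("scene0","scene2","scene4","scene5","s6","s7","s8","s9"):
    L=(cloud("scene",np.load(k+".npy")).reshape(-1,3)-O)@AX; L=L[np.isfinite(L).all(1)]
    y=85.5 if k=="scene0" else 50
    r=np.hypot(L[:,0],L[:,1]-y); S=L[(r>5)&(r<15)&(L[:,2]>75)&(L[:,2]<95)]
    E=L[(r<24)&(L[:,2]>52)&(L[:,2]<95)]
    # side wall: front-most x at heights to find underside step
    w=[(z,round(float(np.percentile(E[np.abs(E[:,2]-z)<1.5][:,0],30)),1)) for z in range(54,84,3) if (np.abs(E[:,2]-z)<1.5).sum()>2]
    print(k,len(S),np.median(S[:,2]).round(2),S[:,2].mean().round(2))
    if k in("scene2","scene4","s9"): print(w)
```

```text
scene0 36 85.24 85.06
scene2 34 85.11 84.47
[(57, -15.4), (60, -13.3), (63, -2.2), (66, -15.6), (69, -11.8), (72, -13.9), (75, -14.3), (78, -14.7), (81, -12.9)]
scene4 29 83.21 83.04
[(54, -11.3), (57, -16.7), (60, -9.2), (63, -14.1), (66, -15.8), (69, -16.5), (72, -14.1), (75, -12.7), (78, -15.4), (81, -12.7)]
scene5 26 81.33 81.9
s6 32 81.31 81.66
s7 9 81.52 81.22
s8 21 81.44 82.71
s9 31 81.18 81.62
[(57, -16.8), (60, -14.5), (63, -14.3), (66, -14.9), (69, -13.5), (72, -13.9), (75, -14.4), (78, -10.0), (81, -7.2)]
```

Emit:
arm_command([
  {"offset": [-0.0037, 0, 0.0043], "spin": 0},
  {"offset": [-0.0034, 0, 0.0045], "spin": 0},
])

```text
time_s: 25.58
ee_pos: [451.9, 212.4, 75.6]
ee_rot: [180.0, 0.0, 79.6]
force: [0.2, 1.1, 2.4]
gripper_width: 0.6
gripper_force: 1.3
```

Emit:
arm_command([
  {"offset": [-0.003, 0, 0.0048], "spin": 0},
])

```text
time_s: 25.7
ee_pos: [451.4, 209.4, 70.7]
ee_rot: [180.0, 0.0, 79.6]
force: [0.8, 1.9, 2.2]
gripper_width: 0.7
gripper_force: 1.2
```

```bash
python3 -c "
from lev import *
print(env.state()['torque']); lever('s10')"
```

```text
[ 0.2 -0.2  0. ]
lever 2.42 n 96
tcp holder [-60.8   4.4  70.1] force holder [1.2 0.6 0.9] t 25.75
```

Emit:
arm_command([
  {"offset": [0.006, 0, -0.006], "spin": 0},
  {"offset": [0.006, 0, -0.006], "spin": 0},
  {"offset": [0, 0, 0], "spin": 0},
])

```text
time_s: 26.12
ee_pos: [454.2, 222.3, 83.7]
ee_rot: [179.9, -0.0, 79.6]
force: [0.1, -0.3, -0.1]
gripper_width: 0.8
gripper_force: 0.0
```

Run:
```python
from lev import *
L=lever('s11')
P=cloud("scene",np.load("s11.npy")).reshape(-1,3); P=P[np.isfinite(P).all(1)&(np.linalg.norm(P[:,:2]-[506,190],axis=1)<200)]; P=P[P[:,2]<100]
print(fit(P,(510,193.5,-10.6,0,0,-1.5,83)))
r=np.hypot(L[:,0],L[:,1]-50); S=L[(r>5)&(r<15)&(L[:,2]>75)&(L[:,2]<95)]; print("nut top",np.median(S[:,2]),len(S))
```

```text
lever 2.46 n 81
tcp holder [-60.5  17.6  83.4] force holder [-1.  -0.4 -0.1] t 26.175
(array([510.5, 193.6, -10.7,   0.3,   0.4,  -1.4,  80.8]), 975, np.float64(1.0180240648941634))
nut top 81.22106259131036 29
```

Emit:
arm_command([
  {"offset": [0, 0, -0.04], "spin": 0},
  {"offset": [-0.0475, 0, 0], "spin": 0},
  {"offset": [-0.0475, 0, 0], "spin": 0},
  {"offset": [0, 0, 0.031], "spin": 0},
  {"offset": [0, 0, 0.031], "spin": 0},
])

```text
time_s: 26.8
ee_pos: [436.5, 127.5, 60.8]
ee_rot: [179.9, -0.0, 79.5]
force: [-0.1, 0.3, -1.5]
gripper_width: 0.3
gripper_force: 0.0
```

Emit:
arm_command([
  {"offset": [0.012, 0, 0], "spin": 0},
  {"offset": [0.012, 0, 0], "spin": 0},
  {"offset": [0.008, 0, 0], "spin": 0},
  {"offset": [0.008, 0, 0], "spin": 0},
])

```text
time_s: 27.3
ee_pos: [443.6, 165.0, 62.3]
ee_rot: [179.9, 0.4, 79.9]
force: [-1.1, -17.3, 7.9]
gripper_width: 0.3
gripper_force: 8.6
```

Emit:
arm_command([
  {"offset": [0.008, 0, 0], "spin": 0},
  {"offset": [0.008, 0, 0], "spin": 0},
])

```text
time_s: 27.55
ee_pos: [446.2, 180.2, 62.3]
ee_rot: [179.9, 0.4, 79.8]
force: [-0.3, -17.6, 7.6]
gripper_width: 0.4
gripper_force: 8.6
```

Emit:
arm_command([
  {"offset": [0.008, 0, 0], "spin": 0},
  {"offset": [0.008, 0, 0], "spin": 0},
])

```text
time_s: 27.8
ee_pos: [449.0, 195.7, 62.3]
ee_rot: [180.0, 0.5, 79.8]
force: [-0.0, -17.1, 8.4]
gripper_width: 0.4
gripper_force: 8.6
```

```bash
python3 -c "
from lev import *
lever('s12')"
```

```text
lever 2.12 n 90
tcp holder [-60.3  -8.   62.3] force holder [  2.6 -14.7   7.1] t 27.85
```

Run:
```python
from lev import *
im=cv2.imread("pics/s12.png"); cv2.imwrite("pics/s12c.png",cv2.resize(im[180:255,180:280],(800,600),interpolation=cv2.INTER_CUBIC))
for k in ("s11","s12"):
    P=cloud("scene",np.load(k+".npy")).reshape(-1,3); P=P[np.isfinite(P).all(1)&(np.linalg.norm(P[:,:2]-[506,190],axis=1)<200)]; P=P[P[:,2]<100]
    print([fit(P,(510,193.5,-10.6,v,0,-1.5,83)) for v in (0,12)])
```

```text
[(array([510.5, 193.6, -10.7,   0.3,   0.4,  -1.4,  80.8]), 975, np.float64(1.0180240648941634)), (array([510.5, 193.6, -10.7,   0.3,   0.4,  -1.4,  80.8]), 975, np.float64(1.0180240748863234))]
[(array([512.4, 203.4, -10.8,  28.4, -10.2,  -1.8, 637.5]), 810, np.float64(1.1866314654009995)), (array([510.3, 193.5, -10.6,  38.9,  -0.1,  -1.7,  81.3]), 854, np.float64(1.10752436814548))]
```

View pics/s12c.png

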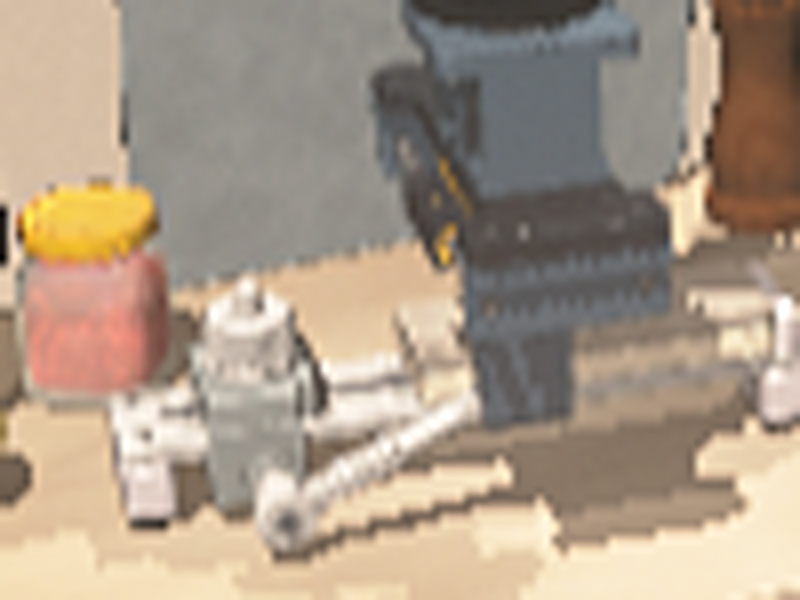

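The crop shows the movable stop pushed back, with the hinge now at (285, 520) and the nut at (245, 330). My push on the lever dragged the stop to about 39 mm, because the clamp was still weak. To recover, I'll pinch the lever and swing it open, re-push the stop, then re-tighten the nut.

Emit:
arm_command([
  {"offset": [-0.008, 0, 0], "spin": 0},
  {"offset": [-0.006, 0, -0.03], "spin": 0},
  {"offset": [0, -0.001, -0.03], "spin": 0},
  {"offset": [0.024, 0, 0], "spin": 0},
  {"offset": [0.025, 0, 0], "spin": 0},
], jaw=0.03, newtons=15)

```text
time_s: 28.48
ee_pos: [455.5, 235.0, 122.6]
ee_rot: [179.9, -0.1, 79.6]
force: [0.7, 0.3, -0.4]
gripper_width: 30.1
gripper_force: 0.0
```

Run:
```python
from lev import *
L=lever('s13')
P=cloud("scene",np.load("s13.npy")).reshape(-1,3); P=P[np.isfinite(P).all(1)&(np.linalg.norm(P[:,:2]-[506,190],axis=1)<200)]; P=P[P[:,2]<100]
t=fit(P,(510,193.5,-10.6,39,0,-1.5,83)); print(t); v=t[0][3]
q=L[np.abs(L[:,0]+65)<8]-[0,50+v,22]; r=np.hypot(q[:,1],q[:,2]); a=np.arctan2(q[:,2],q[:,1])[(r>20)&(r<88)&(q[:,2]>0)]; h,b=np.histogram(a,bins=np.arange(0,3.4,.1)); print(dict(zip(b.round(1)[h>5],h[h>5])))
```

```text
lever -0.02 n 50
tcp holder [-60.6  33.8 122.5] force holder [1.  2.6 0.7] t 28.525
(array([510.2, 193.4, -10.8,  38.8,  -0. ,  -1.6,  81.4]), 1097, np.float64(1.0271217204591778))Traceback (most recent call last):
  File "<stdin>", line 5, in <module>
IndexError: boolean index did not match indexed array along axis 0; size of axis is 34 but size of corresponding boolean axis is 33
```

```bash
cat >> lev.py <<'E'
def lev2(tag,v):
    L=(cloud("scene",np.load(tag+".npy")).reshape(-1,3)-O)@AX; L=L[np.isfinite(L).all(1)]
    q=L[np.abs(L[:,0]+65)<8]-[0,50+v,22]; r=np.hypot(q[:,1],q[:,2]); k=(r>20)&(r<88)&(q[:,2]>0); q=q[k]; r=r[k]; a=np.arctan2(q[:,2],q[:,1])
    h,b=np.histogram(a,bins=np.arange(0,3.4,.1)); print({round(float(b[i])-.15,2):int(h[i]) for i in range(len(h)) if h[i]>4})
    return L
E
python3 -c "
from lev import *
lev2('s13',38.8); lev2('s11',0)"
```

```text
{2.35: 14, 2.45: 45, 2.55: 17}
{1.55: 8, 1.65: 14, 1.75: 18, 1.85: 17, 1.95: 16, 2.05: 10, 2.35: 11, 2.45: 39, 2.55: 24}
```

Emit:
arm_command([
  {"offset": [-0.007, -0.001, 0.02], "spin": 0},
  {"offset": [0, 0, 0.02], "spin": 0},
  {"offset": [0, 0, 0.016], "spin": 0},
  {"offset": [0, 0, 0.008], "spin": 0},
  {"offset": [0, 0, 0], "spin": 0},
])

```text
time_s: 29.15
ee_pos: [452.5, 227.0, 57.1]
ee_rot: [-180.0, 0.0, 79.6]
force: [0.3, 0.6, 0.2]
gripper_width: 30.0
gripper_force: 0.0
```

Emit:
arm_command([
  {"offset": [0, 0, 0], "spin": 0},
  {"offset": [0, 0, 0], "spin": 0},
], jaw=0.005, newtons=30)

```text
time_s: 29.4
ee_pos: [454.5, 227.1, 57.9]
ee_rot: [179.7, -0.1, 79.6]
force: [8.3, -4.4, -0.9]
gripper_width: 12.6
gripper_force: 4.5
```

Emit:
arm_command([
  {"offset": [0.0059, 0.0015, -0.0094], "spin": 0},
  {"offset": [0.0072, 0, -0.0084], "spin": 0},
  {"offset": [0.0084, 0, -0.0073], "spin": 0},
  {"offset": [0.0094, 0, -0.006], "spin": 0},
  {"offset": [0.0102, 0, -0.0045], "spin": 0},
])

```text
time_s: 30.02
ee_pos: [461.8, 265.3, 93.3]
ee_rot: [179.9, 0.2, 79.7]
force: [2.1, -6.0, 0.5]
gripper_width: 11.7
gripper_force: 30.0
```

Emit:
arm_command([
  {"offset": [0.0107, 0, -0.0029], "spin": 0},
  {"offset": [0.011, 0, -0.0013], "spin": 0},
  {"offset": [0.0111, 0, 0.0004], "spin": 0},
  {"offset": [0.0109, 0, 0.002], "spin": 0},
  {"offset": [0.0105, 0, 0.0037], "spin": 0},
])

```text
time_s: 30.65
ee_pos: [472.2, 321.0, 93.8]
ee_rot: [179.8, -0.1, 79.6]
force: [-1.4, -1.7, 13.4]
gripper_width: 11.3
gripper_force: 30.0
```

Emit:
arm_command([
  {"offset": [0.0098, 0, 0.0052], "spin": 0},
  {"offset": [0.0089, 0, 0.0066], "spin": 0},
  {"offset": [0.0078, 0, 0.0078], "spin": 0},
  {"offset": [0.005, 0, 0.0065], "spin": 0},
  {"offset": [0, 0, 0], "spin": 0},
])

```text
time_s: 31.28
ee_pos: [477.7, 352.8, 65.9]
ee_rot: [179.9, -0.2, 79.6]
force: [1.1, 1.4, 4.0]
gripper_width: 11.7
gripper_force: 30.0
```

Run:
```python
from lev import *
L=lever('s14')
P=cloud("scene",np.load("s14.npy")).reshape(-1,3); P=P[np.isfinite(P).all(1)&(np.linalg.norm(P[:,:2]-[506,190],axis=1)<200)]; P=P[P[:,2]<100]
t=fit(P,(510,193.5,-10.6,39,0,-1.5,83)); print(t); lev2('s14',t[0][3])
r=np.hypot(L[:,0],L[:,1]-50-t[0][3]); S=L[(r>5)&(r<15)&(L[:,2]>75)&(L[:,2]<95)]; print("nut top",np.median(S[:,2]),S[:,2].mean(),len(S))
```

```text
lever 0.19 n 79
tcp holder [-60.7 150.2  65.9] force holder [-0.6  3.1  4.4] t 31.325
(array([510.7, 196.4, -10.6,  27.7,  -3.1,  -1.7,  83.1]), 1021, np.float64(1.1096090112997672))
{0.45: 16, 0.55: 28, 0.65: 14}
nut top 83.31038614522382 82.90794405775254 35
```

Emit:
arm_command([
  {"offset": [0, 0, 0], "spin": 0},
  {"offset": [0, 0, 0], "spin": 0},
  {"offset": [0, 0, -0.045], "spin": 0},
  {"offset": [0, 0, -0.045], "spin": 0},
  {"offset": [-0.003, 0.03, 0], "spin": 0},
], jaw=0.03)

```text
time_s: 31.95
ee_pos: [506.6, 344.1, 158.7]
ee_rot: [179.8, -0.3, 79.7]
force: [1.1, -0.4, 0.6]
gripper_width: 30.1
gripper_force: 0.0
```

Emit:
arm_command([
  {"offset": [-0.003, 0.031, 0], "spin": 0},
  {"offset": [0, 0, 0.035], "spin": 0},
  {"offset": [0, 0, 0.035], "spin": 0},
  {"offset": [0, 0, 0.015], "spin": 0},
  {"offset": [0, 0, 0], "spin": 0},
], jaw=0)

```text
time_s: 32.58
ee_pos: [535.3, 333.9, 68.6]
ee_rot: [-179.9, 0.1, 79.6]
force: [0.2, 0.5, 0.3]
gripper_width: 0.8
gripper_force: 0.0
```

Run:
```python
from lev import *
L=lever('s15')
P=cloud("scene",np.load("s15.npy")).reshape(-1,3); P=P[np.isfinite(P).all(1)&(np.linalg.norm(P[:,:2]-[506,190],axis=1)<200)]; P=P[P[:,2]<100]
for v in(30,39):
    t=fit(P,(510,193.5,-10.6,v,0,-1.5,83)); print(t); 
lev2('s15',t[0][3])
```

```text
lever 0.2 n 79
tcp holder [ -0.  143.3  69.9] force holder [0.1 0.6 0.6] t 32.625
(array([507.7, 194. ,  -8.5,  60.7,  -0.3,  -1.2, 360.3]), 1202, np.float64(1.6042772651275286))
(array([510. , 208.2,  -8.4,  48.4, -14.7,  -1.1, 138.7]), 1175, np.float64(1.7614910938826043))
{0.75: 23, 0.85: 18, 0.95: 9, 1.05: 7}
```

Emit:
arm_command([
  {"offset": [0, 0, 0.0085], "spin": 0},
  {"offset": [-0.01, 0.001, 0], "spin": 0},
  {"offset": [-0.01, 0, 0], "spin": 0},
  {"offset": [-0.01, 0, 0], "spin": 0},
  {"offset": [-0.01, 0, 0], "spin": 0},
])

```text
time_s: 33.25
ee_pos: [529.9, 294.6, 61.6]
ee_rot: [179.9, -0.1, 79.6]
force: [0.6, 2.4, 0.2]
gripper_width: 0.2
gripper_force: 1.3
```

Emit:
arm_command([
  {"offset": [-0.004, 0, 0], "spin": 0},
  {"offset": [-0.003, 0, 0], "spin": 0},
  {"offset": [-0.002, 0, 0], "spin": 0},
  {"offset": [-0.001, 0, 0], "spin": 0},
])

```text
time_s: 33.75
ee_pos: [528.1, 285.1, 61.3]
ee_rot: [180.0, -0.0, 79.6]
force: [0.6, 1.8, 0.6]
gripper_width: 0.6
gripper_force: 1.0
```

Emit:
arm_command([
  {"offset": [-0.001, 0, 0], "spin": 0},
  {"offset": [-0.001, 0, 0], "spin": 0},
])

```text
time_s: 34.0
ee_pos: [527.7, 283.1, 61.1]
ee_rot: [180.0, -0.0, 79.6]
force: [1.2, 1.1, 1.3]
gripper_width: 0.6
gripper_force: 1.0
```

Emit:
arm_command([
  {"offset": [-0.001, 0, 0], "spin": 0},
  {"offset": [-0.001, 0, 0], "spin": 0},
  {"offset": [-0.001, 0, 0], "spin": 0},
])

```text
time_s: 34.38
ee_pos: [527.6, 282.7, 61.3]
ee_rot: [179.9, -0.3, 79.5]
force: [0.8, 11.7, -1.2]
gripper_width: 0.6
gripper_force: 5.7
```

Emit:
arm_command([
  {"offset": [-0.001, 0, 0], "spin": 0},
  {"offset": [0, 0, 0], "spin": 0},
])

```text
time_s: 34.62
ee_pos: [527.7, 282.7, 61.3]
ee_rot: [179.9, -0.4, 79.5]
force: [1.4, 12.9, -3.3]
gripper_width: 0.5
gripper_force: 6.2
```

Emit:
arm_command([
  {"offset": [0.008, 0, 0], "spin": 0},
  {"offset": [0.01, 0, 0], "spin": 0},
  {"offset": [0, 0, -0.06], "spin": 0},
  {"offset": [0.014, -0.03, 0], "spin": 0},
  {"offset": [0.015, -0.031, 0], "spin": 0},
])

```text
time_s: 35.25
ee_pos: [474.8, 336.4, 121.6]
ee_rot: [180.0, 0.0, 79.5]
force: [0.2, 0.9, 0.1]
gripper_width: 0.5
gripper_force: 0.0
```

Run:
```python
from lev import *
L=lever('s16')
P=cloud("scene",np.load("s16.npy")).reshape(-1,3); P=P[np.isfinite(P).all(1)&(np.linalg.norm(P[:,:2]-[506,190],axis=1)<200)]; P=P[P[:,2]<92]
t=fit(P,(510,193.5,-10.6,0,0,-1.5,83)); print(t); lev2('s16',0)
r=np.hypot(L[:,0],L[:,1]-50); S=L[(r>5)&(r<15)&(L[:,2]>75)&(L[:,2]<95)]; print("nut top",np.median(S[:,2]),S[:,2].mean(),len(S))
```

```text
lever 0.57 n 72
tcp holder [-64.9 135.1 121.1] force holder [-3.1  0.1 -0.3] t 35.3
(array([510.2, 193.4, -10.6,   0.3,   0.4,  -1.6,  83.3]), 1097, np.float64(1.0712154427888905))
{0.45: 9, 0.55: 38, 0.65: 21, 0.75: 5}
nut top 83.13130967716344 82.71294703327017 30
```

Emit:
arm_command([
  {"offset": [0.004, 0.004, 0.017], "spin": 0},
  {"offset": [0, 0, 0.02], "spin": 0},
  {"offset": [-0.006, 0, 0], "spin": 0},
  {"offset": [-0.008, 0, 0], "spin": 0},
])

```text
time_s: 35.8
ee_pos: [478.9, 326.8, 84.7]
ee_rot: [179.9, -0.2, 79.5]
force: [0.5, 4.2, 4.0]
gripper_width: 0.5
gripper_force: 2.2
```

Emit:
arm_command([
  {"offset": [-0.008, 0, 0], "spin": 0},
  {"offset": [-0.008, 0, 0], "spin": 0},
])

```text
time_s: 36.05
ee_pos: [474.9, 309.3, 84.7]
ee_rot: [179.9, -0.0, 79.6]
force: [0.7, 2.5, 1.5]
gripper_width: 0.4
gripper_force: 1.0
```

Emit:
arm_command([
  {"offset": [-0.008, 0, 0], "spin": 0},
  {"offset": [-0.008, 0, 0], "spin": 0},
])

```text
time_s: 36.3
ee_pos: [471.2, 293.3, 84.0]
ee_rot: [-180.0, 0.1, 79.6]
force: [0.2, 1.6, 0.6]
gripper_width: 0.6
gripper_force: 0.7
```

Emit:
arm_command([
  {"offset": [-0.008, 0, 0], "spin": 0},
  {"offset": [-0.008, 0, 0], "spin": 0},
])

```text
time_s: 36.55
ee_pos: [468.4, 277.9, 84.0]
ee_rot: [-180.0, 0.0, 79.6]
force: [-0.3, 1.8, 1.0]
gripper_width: 0.3
gripper_force: 0.7
```

Run:
```python
from lev import *
L=lever('s17'); lev2('s17',0)
r=np.hypot(L[:,0],L[:,1]-50); S=L[(r>5)&(r<15)&(L[:,2]>75)&(L[:,2]<95)]; print("nut top",np.median(S[:,2]),S[:,2].mean(),len(S))
```

```text
lever 1.23 n 122
tcp holder [-56.4  74.4  83.9] force holder [-0.  -1.   0.2] t 36.6
{0.75: 5, 0.85: 21, 0.95: 23, 1.05: 22, 1.15: 26, 1.25: 28, 1.35: 36, 1.45: 8}
nut top 79.8276749228875 80.29148060166513 3
```

Emit:
arm_command([
  {"offset": [-0.008, 0, 0], "spin": 0},
  {"offset": [-0.008, -0.002, 0], "spin": 0},
])

```text
time_s: 36.85
ee_pos: [464.7, 263.4, 84.3]
ee_rot: [179.9, -0.1, 79.6]
force: [2.4, 2.8, -1.0]
gripper_width: 0.6
gripper_force: 1.6
```

Emit:
arm_command([
  {"offset": [-0.005, -0.001, 0], "spin": 0},
  {"offset": [-0.005, -0.001, 0], "spin": 0},
])

```text
time_s: 37.1
ee_pos: [460.2, 253.7, 84.2]
ee_rot: [180.0, -0.0, 79.6]
force: [2.5, 2.2, 0.1]
gripper_width: 0.7
gripper_force: 1.5
```

Run:
```python
from lev import *
L=lever('s18'); lev2('s18',0)
r=np.hypot(L[:,0],L[:,1]-50); S=L[(r>5)&(r<15)&(L[:,2]>75)&(L[:,2]<95)]; print("nut top",np.median(S[:,2]),S[:,2].mean(),len(S))
print(env.boxes_of("scene","nut")[:2]);
```

```text
lever 1.75 n 94
tcp holder [-60.2  49.3  84.2] force holder [1.  2.6 1.6] t 37.15
{1.05: 5, 1.15: 16, 1.25: 21, 1.35: 25, 1.45: 17, 1.55: 19, 1.65: 15, 1.75: 29, 1.85: 29}
nut top 77.49682734591877 77.49682734591877 1
[]
```

The lever still turns freely at about 1.8 with only the ~2 N it always needs, so it isn't biting where it should. Next: open the lever again and index the nut off its end stop at 6.28.

Emit:
arm_command([
  {"offset": [0.004, 0, -0.045], "spin": 0},
  {"offset": [-0.034, 0, 0], "spin": 0},
  {"offset": [-0.034, 0, 0], "spin": 0},
  {"offset": [0, 0, 0.029], "spin": 0},
  {"offset": [0.01, 0, 0], "spin": 0},
])

```text
time_s: 37.83
ee_pos: [447.6, 199.0, 98.4]
ee_rot: [-179.6, 0.3, 79.5]
force: [-0.5, -1.3, 1.0]
gripper_width: -0.0
gripper_force: 0.4
```

Emit:
arm_command([
  {"offset": [0.012, 0, 0], "spin": 0},
  {"offset": [0.012, 0, 0], "spin": 0},
  {"offset": [0.012, 0, 0], "spin": 0},
  {"offset": [0.012, 0, 0], "spin": 0},
  {"offset": [0.012, 0, 0], "spin": 0},
])

```text
time_s: 38.45
ee_pos: [461.1, 260.6, 100.0]
ee_rot: [-180.0, 0.0, 79.6]
force: [0.6, -1.4, -0.5]
gripper_width: 0.2
gripper_force: 0.5
```

Emit:
arm_command([
  {"offset": [0.01, 0, 0.005], "spin": 0},
  {"offset": [0.01, 0, 0.005], "spin": 0},
  {"offset": [0.01, 0, 0.003], "spin": 0},
  {"offset": [0.01, 0, 0], "spin": 0},
  {"offset": [0.006, 0, 0], "spin": 0},
])

```text
time_s: 39.08
ee_pos: [469.8, 305.7, 87.2]
ee_rot: [180.0, -0.0, 79.6]
force: [0.2, 0.2, -0.1]
gripper_width: 0.2
gripper_force: 0.1
```

Run:
```python
from lev import *
L=lever('s19'); 
P=cloud("scene",np.load("s19.npy")).reshape(-1,3); P=P[np.isfinite(P).all(1)&(np.linalg.norm(P[:,:2]-[506,190],axis=1)<200)]
H=(P-O)@AX; P=P[(np.abs(H[:,0])<40)&(H[:,2]<92)]
for v in(0,15): t=fit(P,(510,193.5,-10.6,v,0,-1.5,83)); print(t)
lev2('s19',t[0][3])
```

```text
lever 0.43 n 92
tcp holder [-59.8 103.6  87.3] force holder [-0.3  0.4  0.1] t 39.125
(array([510.4, 193.8, -10.7,  -0. ,  -0.5,  -1.5,  83.1]), 1032, np.float64(1.1148221354883319))
(array([510.4, 193.8, -10.7,   0.1,  -0.5,  -1.5,  83.1]), 1032, np.float64(1.1115214588274398))
{0.25: 6, 0.35: 29, 0.45: 33, 0.55: 19, 0.65: 13, 0.75: 16, 0.85: 13}
```

The stop is still home at 0, the lever is open at about 0.4, and the lever's free drag measures about 1.5 to 2 N. Next: go to the nut, pre-rotated.

Emit:
arm_command([
  {"offset": [0, 0, -0.055], "spin": 0},
  {"offset": [-0.026, 0.031, -0.008], "spin": 0},
  {"offset": [-0.027, 0.0303, 0], "spin": 0},
  {"offset": [0, 0, 0], "spin": -0.181},
  {"offset": [0, 0, 0], "spin": -0.181},
], jaw=0.056, newtons=40)

```text
time_s: 39.75
ee_pos: [520.6, 241.1, 150.4]
ee_rot: [180.0, -0.0, 100.6]
force: [-0.8, 0.7, -0.5]
gripper_width: 47.2
gripper_force: 0.0
```

Emit:
arm_command([
  {"offset": [0, 0, 0], "spin": -0.181},
  {"offset": [0, 0, 0], "spin": -0.181},
  {"offset": [0, 0, 0], "spin": -0.181},
  {"offset": [0, 0, 0], "spin": -0.181},
  {"offset": [0, 0, 0], "spin": -0.181},
])

```text
time_s: 40.38
ee_pos: [520.2, 241.7, 150.3]
ee_rot: [180.0, 0.0, 152.5]
force: [0.1, 0.6, 0.4]
gripper_width: 55.9
gripper_force: 0.0
```

Emit:
arm_command([
  {"offset": [0, 0, 0], "spin": -0.181},
  {"offset": [0, 0, 0], "spin": -0.181},
  {"offset": [0, 0, 0], "spin": -0.181},
  {"offset": [0, 0, 0], "spin": -0.181},
  {"offset": [0, 0, 0], "spin": -0.181},
])

```text
time_s: 41.0
ee_pos: [520.2, 241.7, 150.3]
ee_rot: [180.0, 0.0, -155.7]
force: [-0.7, -0.4, 0.3]
gripper_width: 56.2
gripper_force: 0.0
```

Emit:
arm_command([
  {"offset": [0, 0, 0.01], "spin": -0.181},
  {"offset": [0, 0, 0.01], "spin": -0.181},
  {"offset": [0, 0, 0], "spin": 0},
])

```text
time_s: 41.38
ee_pos: [519.7, 241.5, 129.7]
ee_rot: [180.0, -0.1, -135.4]
force: [0.4, 0.7, -1.1]
gripper_width: 55.8
gripper_force: 0.0
```

```bash
python3 -c "
from lev import *
s=env.state(); print(s['ee_pos'],s['ee_rot'],s['qpos'],AX.T@(s['ee_pos']-O))"
```

```text
[519.7 241.5 129.7] [ 180.    -0.1 -135.4] [  23.8   22.7   98.1    0.    59.3 -110.9] [  0.9  48.9 131.1]
```

Emit:
arm_command([
  {"offset": [-0.0018, 0.0004, 0.02], "spin": 0},
  {"offset": [0, 0, 0.016], "spin": 0},
  {"offset": [0, 0, 0.009], "spin": 0},
  {"offset": [0, 0, 0.004], "spin": 0},
  {"offset": [0, 0, 0], "spin": 0},
])

```text
time_s: 42.0
ee_pos: [521.2, 243.2, 81.1]
ee_rot: [-180.0, -0.0, -135.3]
force: [0.8, -0.3, -0.3]
gripper_width: 55.9
gripper_force: 0.0
```

Emit:
arm_command([
  {"offset": [0, 0, 0], "spin": 0},
  {"offset": [0, 0, 0], "spin": 0},
  {"offset": [0, 0, 0], "spin": 0},
], jaw=0.03)

```text
time_s: 42.38
ee_pos: [521.5, 243.2, 81.5]
ee_rot: [-180.0, 0.0, -135.2]
force: [-0.2, -0.3, 1.2]
gripper_width: 34.7
gripper_force: 40.0
```

```bash
python3 -c "
from lev import *
s=env.state(); print(s['torque'],s['force'],s['qpos'],AX.T@(s['ee_pos']-O))"
```

```text
[ 0.  -0.2  0. ] [-0.2 -0.3  1.2] [  23.9   25.7  101.2   -0.    53.1 -110.9] [ 2.3 50.9 82.9]
```

Emit:
arm_command([
  {"offset": [0, 0, 0.0001], "spin": 0.18},
  {"offset": [0, 0, 0.0002], "spin": 0.18},
  {"offset": [0, 0, 0.0001], "spin": 0.18},
  {"offset": [0, 0, 0.0002], "spin": 0.18},
  {"offset": [0, 0, 0.0001], "spin": 0.18},
])

```text
time_s: 43.0
ee_pos: [521.6, 243.2, 80.7]
ee_rot: [180.0, 0.1, 172.9]
force: [-1.1, -0.6, 0.8]
gripper_width: 35.0
gripper_force: 40.0
```

```bash
python3 -c "
from lev import *
s=env.state(); print(s['torque'],s['force'],s['qpos'][5],s['ee_rot'],s['effort'])"
```

```text
[-0.  -0.2 -0. ] [-1.1 -0.6  0.8] -58.9793971855776 [180.    0.1 172.9] [  0.4 -43.6 -18.6   0.2   0.2  -1.1]
```

Emit:
arm_command([
  {"offset": [0, 0, 0.0001], "spin": 0.18},
  {"offset": [0, 0, 0.0001], "spin": 0.18},
  {"offset": [0, 0, 0.0001], "spin": 0.18},
  {"offset": [0, 0, 0.0002], "spin": 0.18},
])

```text
time_s: 43.5
ee_pos: [521.6, 243.2, 80.1]
ee_rot: [180.0, 0.0, 131.6]
force: [0.7, -0.8, -0.6]
gripper_width: 34.8
gripper_force: 40.0
```

```bash
python3 -c "
from lev import *
s=env.state(); print(s['torque'],s['force'],s['qpos'][5],s['ee_rot'],s['effort'])"
```

```text
[-0.  -0.3 -0. ] [ 0.7 -0.8 -0.6] -17.722063003038706 [180.    0.  131.6] [  0.5 -43.9 -18.6   0.3   0.3  -1.1]
```

Emit:
arm_command([
  {"offset": [0, 0, 0.0001], "spin": 0.15},
  {"offset": [0, 0, 0.0001], "spin": 0.15},
])

```text
time_s: 43.75
ee_pos: [521.5, 243.2, 80.0]
ee_rot: [180.0, 0.0, 114.6]
force: [1.2, -1.4, 0.7]
gripper_width: 34.8
gripper_force: 40.0
```

```bash
python3 -c "
from lev import *
s=env.state(); print(s['torque'],s['force'],s['qpos'][5],s['ee_rot'],s['effort'])"
```

```text
[-0.  -0.2  0.4] [ 1.2 -1.4  0.7] -0.6606441638590873 [180.    0.  114.6] [ -0.2 -43.2 -18.5   0.3   0.1  -0.8]
```

Emit:
arm_command([
  {"offset": [0, 0, 0.0001], "spin": 0.15},
  {"offset": [0, 0, 0.0001], "spin": 0.15},
])

```text
time_s: 44.0
ee_pos: [521.6, 243.3, 80.0]
ee_rot: [179.9, 0.0, 97.4]
force: [-0.3, 0.3, 1.4]
gripper_width: 35.1
gripper_force: 40.0
```

```bash
python3 -c "
from lev import *
s=env.state(); print(s['torque'],s['force'],s['qpos'][5],s['ee_rot'],s['effort'])"
```

```text
[-0.  -0.1  0.8] [-0.3  0.3  1.4] 16.526760188260706 [179.9   0.   97.4] [ -0.6 -42.9 -18.3   0.6   0.1  -0.2]
```

The end stop shows clearly: torque climbed from 0 to 0.4 and then 0.8 N m right after about 1.65 rad. So the nut had been at about 4.5. Next: back it off exactly 1.99 rad from the end, to 4.3.

Emit:
arm_command([
  {"offset": [0, 0, -0.0001], "spin": -0.181},
  {"offset": [0, 0, -0.0002], "spin": -0.181},
  {"offset": [0, 0, -0.0002], "spin": -0.181},
  {"offset": [0, 0, -0.0002], "spin": -0.181},
  {"offset": [0, 0, -0.0002], "spin": -0.181},
])

```text
time_s: 44.62
ee_pos: [521.4, 243.2, 80.9]
ee_rot: [180.0, 0.0, 149.7]
force: [-1.1, -0.8, 1.1]
gripper_width: 35.0
gripper_force: 40.0
```

Emit:
arm_command([
  {"offset": [0, 0, -0.0001], "spin": -0.181},
  {"offset": [0, 0, -0.0002], "spin": -0.181},
  {"offset": [0, 0, -0.0002], "spin": -0.181},
  {"offset": [0, 0, -0.0002], "spin": -0.181},
  {"offset": [0, 0, -0.0002], "spin": -0.181},
])

```text
time_s: 45.25
ee_pos: [521.4, 243.0, 81.8]
ee_rot: [-180.0, 0.0, -158.4]
force: [0.8, -1.2, 0.6]
gripper_width: 34.9
gripper_force: 40.0
```

Emit:
arm_command([
  {"offset": [0, 0, 0], "spin": -0.181},
  {"offset": [0, 0, 0], "spin": 0},
])

```text
time_s: 45.5
ee_pos: [521.4, 243.0, 81.8]
ee_rot: [-180.0, 0.0, -148.5]
force: [0.4, -1.5, 3.2]
gripper_width: 35.0
gripper_force: 40.0
```

```bash
python3 -c "
from lev import *
s=env.state(); print(s['torque'],s['force'],s['qpos'][5],s['ee_rot'],AX.T@(s['ee_pos']-O))"
```

```text
[-0.2 -0.2  0. ] [ 0.4 -1.5  3.2] -97.63992868883385 [-180.     0.  -148.5] [ 2.2 50.7 83.2]
```

Emit:
arm_command([
  {"offset": [0.0005, -0.0005, 0], "spin": 0},
  {"offset": [0, 0, 0], "spin": 0},
  {"offset": [0, 0, 0], "spin": 0},
  {"offset": [0, 0, -0.025], "spin": 0},
  {"offset": [0, 0, -0.045], "spin": 0},
], jaw=0.056)

```text
time_s: 46.12
ee_pos: [519.7, 242.1, 150.3]
ee_rot: [180.0, -0.3, -148.4]
force: [1.0, 0.2, -0.1]
gripper_width: 55.9
gripper_force: 0.0
```

Emit:
arm_command([
  {"offset": [0, 0, 0], "spin": 0.177},
  {"offset": [0, 0, 0], "spin": 0.177},
  {"offset": [0, 0, 0], "spin": 0.177},
  {"offset": [0, 0, 0], "spin": 0.177},
  {"offset": [0, 0, 0], "spin": 0.177},
], jaw=0)

```text
time_s: 46.75
ee_pos: [520.8, 242.6, 151.2]
ee_rot: [-180.0, -0.0, 160.6]
force: [0.0, 0.0, -0.3]
gripper_width: 9.0
gripper_force: 0.0
```

Emit:
arm_command([
  {"offset": [0, 0, 0], "spin": 0.177},
  {"offset": [0, 0, 0], "spin": 0.177},
  {"offset": [0, 0, 0], "spin": 0.177},
  {"offset": [0, 0, 0], "spin": 0.177},
  {"offset": [0, 0, 0], "spin": 0.177},
])

```text
time_s: 47.38
ee_pos: [520.8, 242.6, 151.1]
ee_rot: [-180.0, -0.0, 109.9]
force: [-0.2, -0.6, 0.1]
gripper_width: 0.7
gripper_force: 0.0
```

Emit:
arm_command([
  {"offset": [0, 0, 0], "spin": 0.177},
  {"offset": [0, 0, 0], "spin": 0.177},
  {"offset": [0.03, -0.021, 0], "spin": 0.177},
  {"offset": [0.03, -0.021, 0], "spin": 0},
  {"offset": [0.031, -0.021, 0], "spin": 0},
])

```text
time_s: 48.0
ee_pos: [468.9, 340.9, 151.2]
ee_rot: [-180.0, 0.0, 79.7]
force: [0.5, 0.1, 0.2]
gripper_width: 0.7
gripper_force: 0.0
```

Run:
```python
from lev import *
L=lever('s20'); print(env.state()['ee_rot'])
P=cloud("scene",np.load("s20.npy")).reshape(-1,3); P=P[np.isfinite(P).all(1)&(np.linalg.norm(P[:,:2]-[506,190],axis=1)<200)]
H=(P-O)@AX; P=P[(np.abs(H[:,0])<40)&(H[:,2]<92)]
print(fit(P,(510,193.5,-10.6,0,0,-1.5,83)))
lev2('s20',0)
```

```text
lever 0.42 n 77
tcp holder [-69.7 141.  151.3] force holder [-2.1  2.   0.1] t 48.05
[-179.9   -0.2   79.9]
(array([510.2, 193.9, -10.5,  -0.3,  -1.1,  -1.6,  83.6]), 1103, np.float64(1.0984268510210917))
{0.35: 28, 0.45: 37, 0.55: 8}
```

Emit:
arm_command([
  {"offset": [0.005, 0.0085, 0.025], "spin": 0},
  {"offset": [0, 0, 0.03], "spin": 0},
  {"offset": [0, 0, 0.02], "spin": 0},
  {"offset": [-0.01, 0, 0], "spin": 0},
  {"offset": [-0.01, 0, -0.001], "spin": 0},
])

```text
time_s: 48.68
ee_pos: [479.4, 338.7, 83.6]
ee_rot: [179.6, -2.0, 79.2]
force: [-9.2, 42.6, 25.3]
gripper_width: 0.5
gripper_force: 23.5
```

Emit:
arm_command([
  {"offset": [-0.01, 0, -0.002], "spin": 0},
  {"offset": [-0.01, 0, -0.002], "spin": 0},
  {"offset": [-0.01, 0, -0.003], "spin": 0},
])

```text
time_s: 49.05
ee_pos: [472.2, 297.2, 87.4]
ee_rot: [179.6, -0.4, 79.9]
force: [-0.4, -0.9, -0.3]
gripper_width: 0.3
gripper_force: 0.0
```

Emit:
arm_command([
  {"offset": [-0.006, 0, 0], "spin": 0},
  {"offset": [-0.006, 0, 0], "spin": 0},
])

```text
time_s: 49.3
ee_pos: [466.9, 281.2, 83.3]
ee_rot: [-179.9, 0.1, 79.8]
force: [0.3, -0.5, 0.0]
gripper_width: 0.5
gripper_force: 0.0
```

Emit:
arm_command([
  {"offset": [-0.006, 0, 0], "spin": 0},
  {"offset": [-0.006, 0, 0], "spin": 0},
])

```text
time_s: 49.55
ee_pos: [465.4, 269.9, 83.8]
ee_rot: [-180.0, 0.0, 79.8]
force: [0.7, 0.3, 0.3]
gripper_width: 0.4
gripper_force: 0.0
```

```bash
python3 -c "
from lev import *
lever('s21'); lev2('s21',0)"
```

```text
lever 0.44 n 76
tcp holder [-57.9  66.2  83.8] force holder [-0.1  0.6  0.1] t 49.6
{0.35: 20, 0.45: 41, 0.55: 10, 0.85: 8, 0.95: 20, 1.05: 24, 1.15: 23, 1.25: 24, 1.35: 18}
```

The push jammed on the shallow lever and slid over it; the lever is still open at 0.44. I'll lift it with a pinch past upright instead.

Emit:
arm_command([
  {"offset": [0, -0.002, -0.02], "spin": 0},
  {"offset": [0.02, 0, 0], "spin": 0},
  {"offset": [0.0195, 0, 0], "spin": 0},
  {"offset": [0, 0, 0.02], "spin": 0},
  {"offset": [0, 0, 0.018], "spin": 0},
], jaw=0.03, newtons=25)

```text
time_s: 50.22
ee_pos: [470.5, 311.4, 64.9]
ee_rot: [-180.0, 0.0, 79.9]
force: [-0.1, 0.3, 0.0]
gripper_width: 30.0
gripper_force: 0.0
```

Emit:
arm_command([
  {"offset": [0, 0, 0.006], "spin": 0},
  {"offset": [0, 0, 0], "spin": 0},
])

```text
time_s: 50.48
ee_pos: [470.5, 310.4, 59.7]
ee_rot: [-180.0, 0.0, 79.8]
force: [0.4, -0.1, 0.1]
gripper_width: 30.0
gripper_force: 0.0
```

Emit:
arm_command([
  {"offset": [0, 0, 0], "spin": 0},
  {"offset": [0, 0, 0], "spin": 0},
  {"offset": [0, 0, 0], "spin": 0},
], jaw=0.005)

```text
time_s: 50.85
ee_pos: [470.6, 310.2, 60.9]
ee_rot: [180.0, -0.1, 79.8]
force: [-1.7, 1.5, 2.5]
gripper_width: 12.0
gripper_force: 25.0
```

Run:
```python
from lev import *
lever('s22'); lev2('s22',0)
P=cloud("scene",np.load("s22.npy")).reshape(-1,3); P=P[np.isfinite(P).all(1)&(np.linalg.norm(P[:,:2]-[506,190],axis=1)<200)]
H=(P-O)@AX; P=P[(np.abs(H[:,0])<40)&(H[:,2]<92)]
print(fit(P,(510,193.5,-10.6,0,0,-1.5,83)))
```

```text
lever 0.45 n 45
tcp holder [-60.  107.5  60.9] force holder [-1.5  0.5  1.9] t 50.9
{0.15: 5, 0.35: 14, 0.45: 9, 0.55: 13, 0.65: 5}
(array([509.8, 193.1, -10.2,   2.8,   0.6,  -1.7,  83.4]), 936, np.float64(1.0746204778824442))
```

Emit:
arm_command([
  {"offset": [-0.0102, 0, -0.0106], "spin": 0},
  {"offset": [-0.0121, 0, -0.0085], "spin": 0},
  {"offset": [-0.0133, 0, -0.0059], "spin": 0},
  {"offset": [-0.0142, 0, -0.0032], "spin": 0},
])

```text
time_s: 51.4
ee_pos: [462.1, 262.4, 89.7]
ee_rot: [179.9, -0.3, 79.7]
force: [-2.4, 6.8, 0.0]
gripper_width: 12.0
gripper_force: 25.0
```

Emit:
arm_command([
  {"offset": [-0.0055, 0, -0.0003], "spin": 0},
  {"offset": [-0.0055, 0, -0.0002], "spin": 0},
])

```text
time_s: 51.65
ee_pos: [460.3, 251.7, 90.7]
ee_rot: [179.9, -0.3, 79.7]
force: [-4.3, 7.0, 6.5]
gripper_width: 11.7
gripper_force: 25.0
```

Emit:
arm_command([
  {"offset": [-0.0073, 0, 0.0006], "spin": 0},
  {"offset": [-0.0072, 0, 0.0013], "spin": 0},
])

```text
time_s: 51.9
ee_pos: [457.7, 237.6, 89.4]
ee_rot: [179.9, -0.3, 79.7]
force: [-5.0, 5.8, 9.9]
gripper_width: 11.9
gripper_force: 25.0
```

Run:
```python
from lev import *
lever('s23'); L=lev2('s23',0)
P=cloud("scene",np.load("s23.npy")).reshape(-1,3); P=P[np.isfinite(P).all(1)&(np.linalg.norm(P[:,:2]-[506,190],axis=1)<200)]
H=(P-O)@AX; P=P[(np.abs(H[:,0])<32)&(H[:,2]<92)]
print(fit(P,(510,193.5,-10.6,0,0,-1.5,83)))
r=np.hypot(L[:,0],L[:,1]-50); S=L[(r>5)&(r<15)&(L[:,2]>75)&(L[:,2]<95)]; print("nut top",np.median(S[:,2]),len(S))
```

```text
lever 1.44 n 57
tcp holder [-59.5  32.8  89.2] force holder [-5.7  3.7  9.9] t 51.95
{1.35: 23, 1.45: 12, 1.55: 9, 1.65: 8}
(array([510.6, 194. , -10.6,  -1. ,  -4. ,  -1.6,  81.6]), 962, np.float64(0.9971436468568982))
nut top 81.95429508488567 19
```

Emit:
arm_command([
  {"offset": [0, 0, 0], "spin": 0},
  {"offset": [0, 0, -0.02], "spin": 0},
  {"offset": [0, 0, -0.022], "spin": 0},
  {"offset": [0.02, -0.001, 0], "spin": 0},
  {"offset": [0.02, 0, 0], "spin": 0},
], jaw=0.03)

```text
time_s: 52.58
ee_pos: [463.4, 276.3, 128.5]
ee_rot: [-180.0, 0.0, 79.8]
force: [0.2, -0.5, -0.5]
gripper_width: 30.2
gripper_force: 0.0
```

Emit:
arm_command([
  {"offset": [0, 0, 0.015], "spin": 0},
  {"offset": [0, 0, 0.03], "spin": 0},
  {"offset": [-0.006, 0, 0], "spin": 0},
], jaw=0)

```text
time_s: 52.95
ee_pos: [460.6, 268.9, 80.9]
ee_rot: [-179.7, 0.2, 79.8]
force: [0.7, 2.4, -1.4]
gripper_width: 2.4
gripper_force: 1.3
```

Run:
```python
from lev import *
lever('s24'); L=lev2('s24',0)
P=cloud("scene",np.load("s24.npy")).reshape(-1,3); P=P[np.isfinite(P).all(1)&(np.linalg.norm(P[:,:2]-[506,190],axis=1)<200)]
H=(P-O)@AX; P=P[(np.abs(H[:,0])<32)&(H[:,2]<92)]
print(fit(P,(510,193.5,-10.6,0,0,-1.5,83)))
```

```text
lever 1.49 n 81
tcp holder [-61.6  64.6  82.4] force holder [ 0.2  0.7 -0.1] t 53.0
{0.85: 8, 0.95: 7, 1.15: 6, 1.25: 7, 1.35: 14, 1.45: 19, 1.55: 29, 1.65: 10}
(array([509.5, 193.6, -10.1,   1.4,  -0. ,  -1.5,  83. ]), 887, np.float64(1.0589820740420492))
```

Emit:
arm_command([
  {"offset": [-0.006, 0, 0], "spin": 0},
  {"offset": [-0.006, 0, 0], "spin": 0},
  {"offset": [-0.006, 0, 0], "spin": 0},
])

```text
time_s: 53.38
ee_pos: [459.7, 251.6, 84.9]
ee_rot: [179.9, -0.1, 79.8]
force: [0.7, 3.5, -0.9]
gripper_width: 0.5
gripper_force: 1.4
```

Emit:
arm_command([
  {"offset": [-0.006, 0, 0], "spin": 0},
  {"offset": [-0.006, 0, 0], "spin": 0},
])

```text
time_s: 53.62
ee_pos: [457.2, 239.5, 84.5]
ee_rot: [180.0, -0.0, 79.8]
force: [0.6, 4.8, 0.3]
gripper_width: 0.6
gripper_force: 1.5
```

Emit:
arm_command([
  {"offset": [-0.006, 0, 0], "spin": 0},
  {"offset": [-0.007, 0, 0], "spin": 0},
  {"offset": [-0.007, 0, 0], "spin": 0},
])

```text
time_s: 54.0
ee_pos: [453.3, 219.6, 84.1]
ee_rot: [-180.0, 0.0, 79.8]
force: [1.0, 2.7, 1.0]
gripper_width: 0.2
gripper_force: 1.1
```

```bash
python3 -c "
from lev import *
lever('s25'); lev2('s25',0)"
```

```text
lever 2.19 n 99
tcp holder [-60.6  14.3  84. ] force holder [0.  0.5 0.6] t 54.05
{1.65: 17, 1.75: 16, 1.85: 19, 1.95: 15, 2.05: 18, 2.15: 28, 2.25: 34, 2.35: 14}
```

Emit:
arm_command([
  {"offset": [-0.0037, 0, 0.0043], "spin": 0},
  {"offset": [-0.0034, 0, 0.0045], "spin": 0},
  {"offset": [-0.003, 0, 0.0048], "spin": 0},
])

```text
time_s: 54.42
ee_pos: [451.5, 209.6, 70.1]
ee_rot: [-180.0, 0.1, 79.8]
force: [0.6, -0.4, 2.7]
gripper_width: 0.6
gripper_force: 1.2
```

Emit:
arm_command([
  {"offset": [-0.0031, 0, 0.006], "spin": 0},
  {"offset": [-0.0025, 0, 0.0066], "spin": 0},
])

```text
time_s: 54.68
ee_pos: [450.6, 204.3, 57.4]
ee_rot: [-180.0, 0.0, 79.8]
force: [0.2, -0.9, 2.8]
gripper_width: 0.2
gripper_force: 1.3
```

Emit:
arm_command([
  {"offset": [-0.001, 0, 0.005], "spin": 0},
  {"offset": [-0.001, 0, 0.004], "spin": 0},
])

```text
time_s: 54.92
ee_pos: [450.6, 203.1, 50.6]
ee_rot: [180.0, -0.0, 79.8]
force: [-7.0, -0.1, 36.5]
gripper_width: 0.6
gripper_force: 17.9
```

```bash
python3 -c "
from lev import *
lever('s26'); lev2('s26',0)"
```

```text
lever 2.71 n 92
tcp holder [-60.1  -1.4  51. ] force holder [-5.7 -2.4 29.6] t 54.975
{2.05: 10, 2.15: 10, 2.25: 17, 2.35: 19, 2.45: 15, 2.55: 16, 2.65: 18, 2.75: 37, 2.85: 11}
```

Emit:
arm_command([
  {"offset": [0, 0, -0.006], "spin": 0},
  {"offset": [0, 0, -0.03], "spin": 0},
  {"offset": [0, 0, -0.05], "spin": 0},
  {"offset": [0, 0, -0.06], "spin": 0},
  {"offset": [0, 0, -0.06], "spin": 0},
])

```text
time_s: 55.6
ee_pos: [449.8, 202.8, 255.9]
ee_rot: [-179.9, 0.0, 79.8]
force: [0.3, 0.5, 0.0]
gripper_width: 0.3
gripper_force: 0.0
```

Run:
```python
from lev import *
lever('s27'); L=lev2('s27',0)
P=cloud("scene",np.load("s27.npy")).reshape(-1,3); P=P[np.isfinite(P).all(1)&(np.linalg.norm(P[:,:2]-[506,190],axis=1)<200)]; P=P[P[:,2]<100]
print(fit(P,(510,193.5,-10.6,0,0,-1.5,82)))
r=np.hypot(L[:,0],L[:,1]-50); S=L[(r>5)&(r<15)&(L[:,2]>75)&(L[:,2]<95)]; print("nut top",np.median(S[:,2]),len(S))
im=cv2.imread("pics/s27.png"); cv2.imwrite("pics/s27c.png",cv2.resize(im[170:260,160:280],(800,600),interpolation=cv2.INTER_CUBIC))
```

```text
lever 2.72 n 77
tcp holder [-57.5   0.4 264.4] force holder [2.3 1.7 5.3] t 55.65
{2.55: 6, 2.65: 17, 2.75: 42, 2.85: 11}
(array([510.1, 193.5, -10.6,   0.5,   0.1,  -1.7,  81.2]), 1140, np.float64(1.0654761632525016))
nut top 80.6503589921974 28
```

View pics/s27c.png

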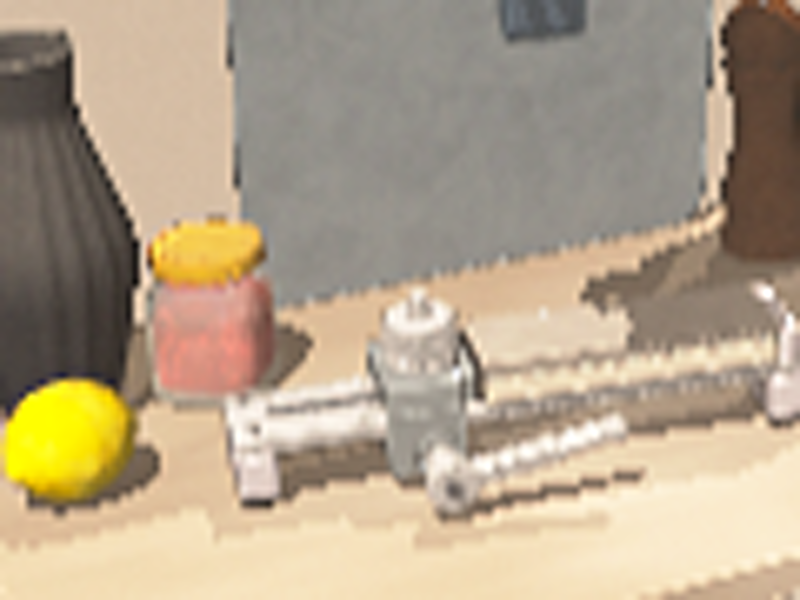

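The crop shows the lever lying along the stone at the closed stop, from its hinge at (452, 490) to its tip at (620, 428). The movable stop is against the stone at (470, 370), and the lemon, jar, mill and vase are undisturbed. Handing in.

```bash
python3 -c "
from workcell import env
print(env.job_done())"
```

```text
the job is handed in; nothing more can be done
None
```

I handed the job in: the stop is snug against the stone, the nut is at about 4.3 rad and the lever is at its closed stop, but I felt only about 3 N at the grip point instead of the expected 6 N, so I couldn't confirm how firmly it clamps. On the first try I dragged the stop back with the lever and had to redo the work, and one later push slipped off the lever at about 50 N total on the fingertips.

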